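Unload the laboratory shaker

TASK

The shaking run is over: take the hold-down off the shaker's stud in strict order - wing nut, then washer, then clamp bar - laying each one flat on the floor of the shallow steel tray before you lift the next, side by side and not on top of one another. Then stand every sample jar upright on the floor of the divided tray, one to a compartment, keeping the jars upright all the way. Last of all press the shaker's push button fully down and let it spring back, and leave the beaker, the tip box and the mortar where they stand.

Things in the scene. Friction and masses are not known exactly. Their poses are not given: they have to be found in the camera images.
- shaker: low white bench shaker, fixed to the bench; origin on the bench under the stud axis. Body 250 (x) x 190 (y) mm, y from -125 to +65, top at z 55; on it, centred on the origin, a dark rubber-faced deck 240 x 120 mm, top at z 70. In the middle of the deck a steel post 28 mm wide rises to z 127, and from it a 12 mm stud to z 163. The jars stand on the deck in one row along the shaker's x, at about x = -92, -42, +42, +92 mm, y = 0. The strip at y below -60 is the control panel
- stud_tip (a point): top end of the stud (163 mm above the bench)
- wing_nut: steel wing nut, slip-on type: plain 15 mm bore, it lifts straight off the 12 mm stud without turning. Round hub 24 mm in diameter, 16 mm high, origin at the centre of its underside, z up; two wings 9 mm thick along its own x, reaching 31 mm out either side, from 5 to 29 mm above the underside. Grip the hub across its own y. Starts on the washer, at the top of the stack. 50 g
- washer: thick dark steel washer, 40 mm in diameter, 8 mm thick, 15 mm bore; origin at the centre of its underside. Starts on the stud between bar and nut. 60 g
- bar: aluminium clamp bar, 210 mm (its x) x 30 mm (its y) x 10 mm thick, 15 mm hole in the middle; origin at the centre of its underside. Starts on the stud, resting on the post's shoulder 2 mm above the jars' lids, along the row. It can be gripped across its y with the stud standing up between the fingers. 160 g
- jar0: sample jar (may be absent: None), 40 mm in diameter, 55 mm high, amber glass with a white screw lid over the top 15 mm; origin at the centre of its underside. About 80 g
- jar1: sample jar (may be absent: None), 40 mm in diameter, 55 mm high, amber glass with a white screw lid over the top 15 mm; origin at the centre of its underside. About 80 g
- jar2: sample jar (may be absent: None), 40 mm in diameter, 55 mm high, amber glass with a white screw lid over the top 15 mm; origin at the centre of its underside. About 80 g
- jar3: sample jar (may be absent: None), 40 mm in diameter, 55 mm high, amber glass with a white screw lid over the top 15 mm; origin at the centre of its underside. About 80 g
- steel_tray: shallow open steel tray, loose on the bench, 260 (x) x 160 (y) mm outside, walls 3 mm thick and 14 mm high, floor 3 mm thick; origin at the centre of its underside
- jar_tray: white plastic tray, loose on the bench, 144 x 144 mm outside, 28 mm high, walls, floor and dividers 4 mm thick; two dividers cross in the middle and make four square compartments 66 mm wide, centred at (+-35, +-35) mm; origin at the centre of its underside
- clear_button (a joint): the shaker's push button: 0 up, 0.006 m fully down; sprung, about 1.5 N to start and 5 N fully down
- clear_button_top (a point): centre of the top of the button cap, 28 mm in diameter, in a 44 mm round collar on the control panel; it is pressed straight down, and its top is 10 mm above the collar
- beaker: glass beaker, 70 mm wide, 90 high; a bystander, origin at the centre of its underside
- tip_box: closed pipette-tip box, 84 x 104 mm, 63 high; a bystander, origin at the centre of its underside
- mortar: white porcelain mortar bowl, 80 mm wide, 40 high; a bystander, origin at the centre of its underside

How it is judged:
On the way, in this order (a step that is already met when the one before it is completed fails the run):
1. the wing nut lies in the steel tray (x of wing_nut in the frame of steel_tray between -0.125 and 0.125 m and y of wing_nut in the frame of steel_tray between -0.075 and 0.075 m and z of wing_nut in the frame of steel_tray below 0.008 m and angle between wing_nut's own z axis and vertical below 0.15 rad and linear speed of wing_nut below 0.03 m/s), for 0.2 s.
2. then the washer lies in the steel tray (x of washer in the frame of steel_tray between -0.115 and 0.115 m and y of washer in the frame of steel_tray between -0.065 and 0.065 m and z of washer in the frame of steel_tray below 0.008 m and angle between washer's own z axis and vertical below 0.15 rad and linear speed of washer below 0.03 m/s), for 0.2 s.
3. then the clamp bar lies in the steel tray (x of bar in the frame of steel_tray between -0.06 and 0.06 m and y of bar in the frame of steel_tray between -0.075 and 0.075 m and z of bar in the frame of steel_tray below 0.008 m and angle between bar's own z axis and vertical below 0.15 rad and linear speed of bar below 0.03 m/s), for 0.2 s.
4. then every jar stands in the divided tray (x of jar0 in the frame of jar_tray between -0.066 and 0.066 m and y of jar0 in the frame of jar_tray between -0.066 and 0.066 m and z of each of jar0, jar1, jar2, jar3 in the frame of jar_tray below 0.01 m and angle between each of jar0, jar1, jar2, jar3's own z axis and vertical below 0.15 rad and linear speed of each of jar0, jar1, jar2, jar3 below 0.03 m/s and x of jar1 in the frame of jar_tray between -0.066 and 0.066 m and y of jar1 in the frame of jar_tray between -0.066 and 0.066 m and x of jar2 in the frame of jar_tray between -0.066 and 0.066 m and y of jar2 in the frame of jar_tray between -0.066 and 0.066 m and x of jar3 in the frame of jar_tray between -0.066 and 0.066 m and y of jar3 in the frame of jar_tray between -0.066 and 0.066 m), for 0.2 s.
5. then the button is pressed fully down (value of joint clear_button above 0.0052 m), for 0.05 s.
6. and has sprung back (value of joint clear_button below 0.001 m), for 0.1 s.
At the end, for the whole second after the job is handed in: wing nut, washer and clamp bar each lie flat (0.15 rad) on the steel tray's floor, not on one another (within 5 mm of it); every jar present stands upright (0.15 rad) on the divided tray's floor (within 6 mm of it); the button is up (under 1 mm); everything at rest (all of step 1 and all of step 2 and all of step 3 and all of step 4 and value of joint clear_button below 0.001 m and linear speed of each of steel_tray, jar_tray below 0.02 m/s); the robot touches nothing.
It fails at once if a part of the stack is lifted with the one above still on it ((z of washer in the frame of shaker above 0.15 m and horizontal distance between washer and stud_tip below 0.03 m and horizontal distance between wing_nut and washer below 0.015 m and z of wing_nut in the frame of washer above 0.004 m and distance between wing_nut and washer below 0.016 m) or (z of bar in the frame of shaker above 0.14 m and horizontal distance between bar and stud_tip below 0.03 m and horizontal distance between washer and bar below 0.015 m and z of washer in the frame of bar above 0.004 m and distance between washer and bar below 0.016 m)).
It fails at once if a jar is taken (moved over 50 mm) while the clamp bar is still on the stud (horizontal distance between bar and stud_tip below 0.012 m and z of bar in the frame of shaker between 0.11 and 0.15 m and distance of any of jar0, jar1, jar2, jar3 from where it was at the start of the episode above 0.05 m).
It fails at once if a jar is tipped over (more than 0.8 rad) (angle between any of jar0, jar1, jar2, jar3's own z axis and vertical above 0.8 rad).
It fails at once if the button is pressed before every jar is in the divided tray (value of joint clear_button above 0.0052 m and not ((x of jar0 in the frame of jar_tray between -0.066 and 0.066 m and y of jar0 in the frame of jar_tray between -0.066 and 0.066 m and z of jar0 in the frame of jar_tray below 0.02 m) and (x of jar1 in the frame of jar_tray between -0.066 and 0.066 m and y of jar1 in the frame of jar_tray between -0.066 and 0.066 m and z of jar1 in the frame of jar_tray below 0.02 m) and (x of jar2 in the frame of jar_tray between -0.066 and 0.066 m and y of jar2 in the frame of jar_tray between -0.066 and 0.066 m and z of jar2 in the frame of jar_tray below 0.02 m) and (x of jar3 in the frame of jar_tray between -0.066 and 0.066 m and y of jar3 in the frame of jar_tray between -0.066 and 0.066 m and z of jar3 in the frame of jar_tray below 0.02 m))).
It fails at once if a bystander is moved more than 30 mm (distance of any of beaker, tip_box, mortar from where it was at the start of the episode above 0.03 m).
Of jar0, jar1, jar2, jar3 only 2 to 4 are there at a start; the rules pass over those that are not, and their reading is None.
At some moment in a run one of steel_tray, jar_tray may be knocked a few centimetres aside while the robot is not near it.
It also fails if it takes over 210 s, if anything falls off the work surface, if the arm or the gripper's body presses on something with over 40 N, if the wrist force passes 120 N, or if a joint passes its speed limit or range.

ROBOT

A 7-joint arm with a two-finger parallel gripper is mounted at the origin on the work surface. World frame = base frame: x ahead of the robot, y to its left, z up, the work surface at z = 0. Lengths are in m, angles in rad, forces in N, time in s.
With the tool pointing down it reaches from about 0.4 to 0.875 m from the base axis. Payload 19.3 kg.
Tool frame: the origin (TCP) lies at the very end of the fingers, on their centre line; the grasp point (between the pads) lies 19 mm behind it; y points along the fingers, x is the direction in which the jaws open and shut, and the axes are right-handed (so a half turn about y gives the same grasp; the last joint's range is limited). The gripper opens to 85 mm and grips with 20 to 120 N. Pads are 22 mm wide; open, the fingers measure 114 mm over their backs; the gripper's body (76 mm by 85 mm) begins 54 mm behind the grasp point. The pads swing forward as they close: fully open they stand 13 mm farther back than shut.
Start: joints at [1.031, 0.521, -0.036, 1.599, 0.021, 1.021, -0.113], TCP at [0.283, -0.557, 0.231] pointing down, gripper open.
Joint ranges: [-2.91, 2.91], [-0.3, 2.13], [-1.5, 1.42], [0.17, 2.43], [-1.26, 4.41], [0.16, 1.93], [-2.52, 2.52]. Speed limits (rad/s): [1.89, 1.89, 2.39, 2.39, 3.01, 3.01, 3.01].

INTERFACE

Orientations are given as [roll, pitch, yaw] about the fixed x, y, z axes, in that order (R = Rz(yaw) Ry(pitch) Rx(roll)).
In Python, from workcell import bot gives the robot as it stands. The module is installed in compiled form; this text tells all that it offers.
- The arm moves only by the shell command python3 -m crank 'ROWS' [FORCE]. ROWS is JSON, a list of rows, each an object of numbers: "hand": the closure, from 0 (fully open) to 1 (shut); "dx", "dy", "dz": the shift along the tool's x, y, z in mm; "yaw": the turn about the tool's y in rad. In form: [{"hand": .., "dx": .., "dy": .., "dz": .., "yaw": ..}, ...]. A call has 1 to 12 rows; each row is the pose to reach, as a shift and turn from the pose commanded when the call began, along the tool's axes at that moment; what a row does not reach only later rows make up. A row lasts 1/12 s, in which the tool goes at most 41.7 mm and 7.16 degrees, less where a joint would pass 70% of its speed; a pose out of reach is approached as far as the arm can. A call with a gripper value outside its range is refused whole. The fingers move at their own pace and stop on an object; FORCE is the grip in N (left out, the last holds). Time passes only in rows, so rows that repeat a pose let the fingers close. It gives the time, the measured TCP pose, the force and the opening at its end, in the units of the state.
- bot.observe(): the state, without advancing time (a new reading comes with each control period).
- bot.grab_frame(name): name is "scene" or "top"; returns the picture (420x560x3 uint8, red, green, blue); there is no depth.
- bot.camera_info(name): a dict with "fx", "fy", "cx", "cy" (pixels), "rvec" (rotation vector, rad) and "tvec" (3), from world to camera coordinates, as OpenCV has them. Camera axes: x right, y down, z forward; pixel columns grow to the right and rows downward; lengths in m; the calibration is good to about 2 mm. A picture is of the moment at which its call begins. camera_info takes no time and is no camera call.
- bot.job_done(): hands the job in, once; it reports no verdict.
The state is a dict: "clock": time; "qpos": joint angles; "qd": joint speeds; "joint_efforts": joint torques, N m; "position": TCP position; "tool_rot": TCP orientation; "force": force on the tool from outside, world axes, zero at the start; "moment": the same for the moment, N m; "grip_width": finger opening in m.
Only numpy, scipy, OpenCV 4.12 (cv2) and the standard library are available. Lean on these libraries where they do the work, as an engineer would, in place of code of your own. Each camera call takes 0.05 s, during which the arm holds its last target.

## Working session

There is one attempt and no reset: what is moved stays moved. The work goes in short steps, Python scripts to look and compute and a shell command to move; the robot and the scene stay as the last step left them, time stands still between calls to the robot, and variables do not carry over. Pictures are saved under pics/ and viewed, and the job is handed in when it is done.

```bash
mkdir -p pics
python3 - <<'E'
from workcell import bot
import cv2
for n in("scene","top"):
    cv2.imwrite(f"pics/{n}0.png",bot.grab_frame(n)[:,:,::-1]); print(bot.camera_info(n))
print(bot.observe())
E
```

```text
{'fx': 529.0180384875523, 'fy': 529.0180384875523, 'cx': 279.62752012909186, 'cy': 218.02325924651592, 'rvec': array([ 1.11701962,  2.55985182, -0.78950016]), 'tvec': array([ 0.42256516, -0.33339782,  1.47421491])}
{'fx': 495.59842097488166, 'fy': 495.59842097488166, 'cx': 279.64313420036285, 'cy': 208.68342980454003, 'rvec': array([ 1.94043611, -2.26286746,  0.25499215]), 'tvec': array([0.07700388, 0.62040732, 0.94143086])}
{'clock': 0.1, 'qpos': array([ 1.03080962,  0.52193014, -0.03632428,  1.59993827,  0.02119339,
        1.02113832, -0.11279819]), 'qd': array([ 0.00105097,  0.00044464,  0.00187062, -0.0020008 ,  0.00173432,
        0.00030241,  0.00105467]), 'joint_efforts': array([ 4.85700031e-03, -9.28489995e+01,  1.98449515e+00, -3.70530760e+01,
        1.81639614e-02,  5.40823050e-03,  5.71262376e-05]), 'position': array([ 0.28276466, -0.5570318 ,  0.23080301]), 'tool_rot': array([-1.57086564e+00,  1.02699390e-03, -1.10102526e+00]), 'force': array([0.77771739, 0.30315442, 0.2109566 ]), 'moment': array([ 0.03197256,  0.03877544, -0.01042065]), 'grip_width': 0.08552584827755774}
```

View pics/scene0.png

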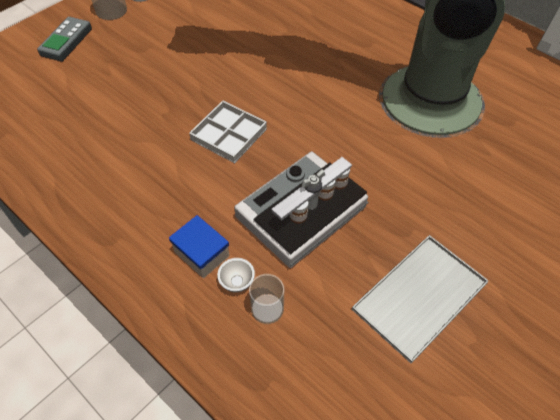

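View pics/top0.png

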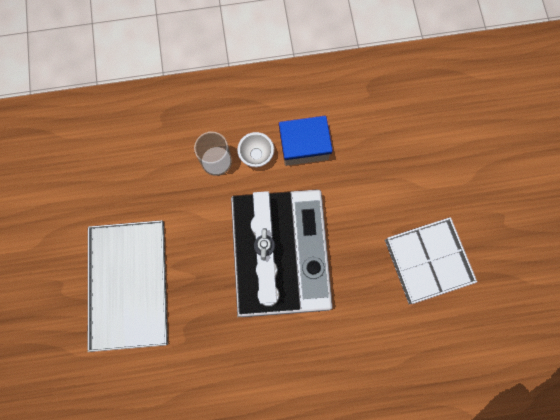

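Scene view: robot at upper right, shaker at about (300,205), jar tray (228,130), steel tray (420,295). Top view: shaker at (282,252), steel tray (128,286), jar tray (431,260), bystanders above the shaker. Next I'll zoom in.

```bash
cat > h.py <<'E'
from workcell import bot
import cv2, numpy as np
from scipy.spatial.transform import Rotation as Ro
I={n:bot.camera_info(n) for n in("scene","top")}
def K(n): i=I[n]; return np.array([[i['fx'],0,i['cx']],[0,i['fy'],i['cy']],[0,0,1]])
def proj(n,P): return cv2.projectPoints(np.float64(P).reshape(-1,1,3),I[n]['rvec'],I[n]['tvec'],K(n),None)[0][:,0]
def ray(n,u,v,z):
    R=cv2.Rodrigues(I[n]['rvec'])[0]; c=-R.T@I[n]['tvec']; d=R.T@np.linalg.inv(K(n))@[u,v,1]
    return c+d*(z-c[2])/d[2]
def crop(n,x0,y0,w,h,s,out,img=None):
    img=bot.grab_frame(n)[:,:,::-1] if img is None else img
    cv2.imwrite(out,cv2.resize(img[y0:y0+h,x0:x0+w],None,fx=s,fy=s,interpolation=cv2.INTER_CUBIC))
    return img
E
python3 - <<'E'
from h import *
for n in I:
    R=cv2.Rodrigues(I[n]['rvec'])[0]; print(n,-R.T@I[n]['tvec'])
t=cv2.imread("pics/top0.png"); s=cv2.imread("pics/scene0.png")
crop("top",225,180,115,145,4,"pics/t1.png",t)
crop("scene",220,140,160,130,5,"pics/s1.png",s)
crop("top",80,210,100,150,4,"pics/t2.png",t)
crop("top",380,210,110,100,5,"pics/t3.png",t)
E
```

```text
scene [1.10109523 0.44025646 1.02800222]
top [0.39935434 0.0132812  1.05710294]
```

View pics/t1.png

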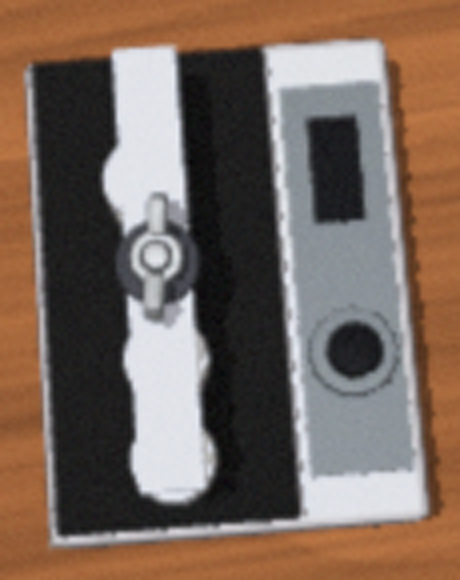

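View pics/s1.png

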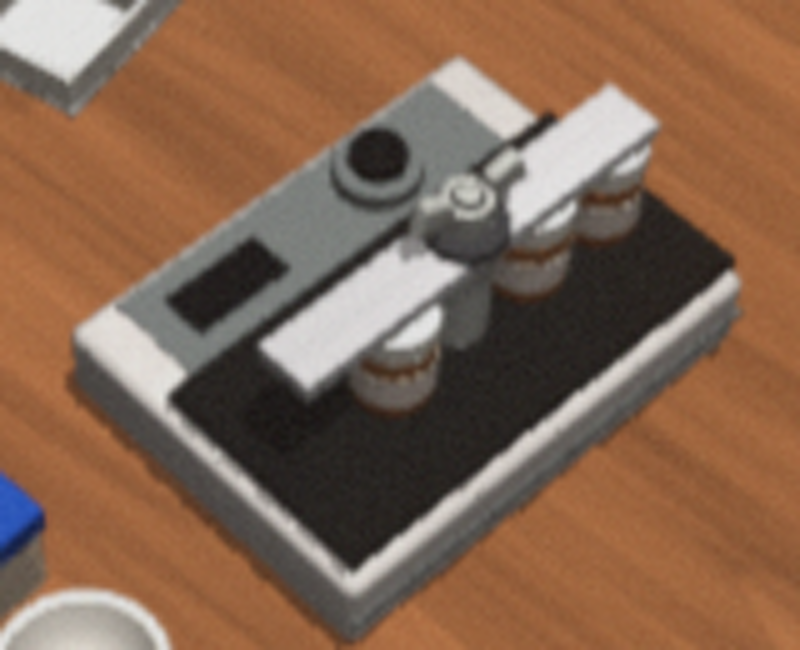

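View pics/t2.png

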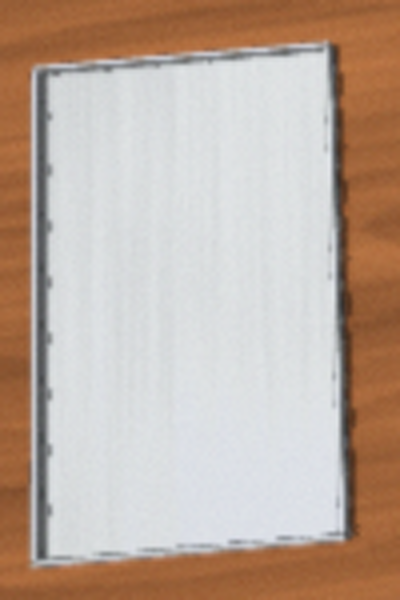

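View pics/t3.png

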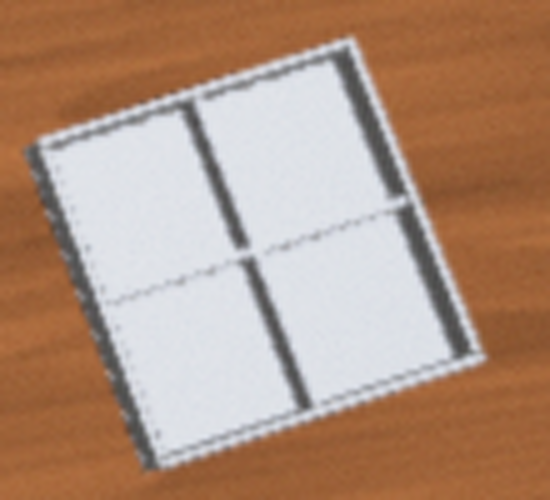

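```bash
cat > fit.py <<'E'
from h import *
from scipy.optimize import least_squares
def fit(obs,x0):
    # obs: (cam, (u,v), (X,Y,Z) local)
    def r(p,full=False):
        c,s=np.cos(p[2]),np.sin(p[2]); e=[]
        for n,uv,P in obs:
            W=[p[0]+c*P[0]-s*P[1],p[1]+s*P[0]+c*P[1],P[2]]
            e+=list(proj(n,W)[0]-uv)
        return np.array(e)
    o=least_squares(r,x0,loss='soft_l1'); return o.x,r(o.x).reshape(-1,2).round(1)
def px(u,v,s,x0,y0): return np.array([(u+.5)/s-.5+x0,(v+.5)/s-.5+y0])
E
python3 - <<'E'
from fit import *
T=lambda u,v:px(u,v,4,225,180); S=lambda u,v:px(u,v,5,220,140)
c=[(.125,-.125,.055),(-.125,-.125,.055),(-.125,.065,.055),(.125,.065,.055)]
to=[("top",T(*p),q) for p,q in zip([(383,40),(428,518),(52,545),(28,66)],c)]
so=[("scene",S(*p),q) for p,q in zip([(77,340),(460,57),(740,283),(352,590)],c)]
st=[("top",T(156,254),(0,0,.163)),]; ss=[("scene",S(470,193),(0,0,.163))]
for o in (to,so,to+st,so+ss,to+so+st+ss): print(*fit(o,[.4,0,0]))
print("stud",ray("top",*T(156,254),.163),ray("scene",*S(470,193),.163))
print("btn",ray("top",*T(354,350),.065),ray("scene",*S(379,152),.065))
print("jar lids bottom", )
T=lambda u,v:px(u,v,4,80,210)
c=[(.13,.08,.014),(.13,-.08,.014),(-.13,-.08,.014),(-.13,.08,.014)]
print(*fit([("top",T(*p),q) for p,q in zip([(33,67),(328,43),(348,540),(33,565)],c)],[.3,.3,0]))
T=lambda u,v:px(u,v,5,380,210)
c=[(.072,.072,.028),(.072,-.072,.028),(-.072,-.072,.028),(-.072,.072,.028),(0,0,.028)]
print(*fit([("top",T(*p),q) for p,q in zip([(30,143),(352,40),(485,357),(152,467),(245,253)],c)],[.3,-.3,.3]))
for n,uv,z in [("top",(212,150),.05),("top",(256,152),0.02),("top",(305,138),.063)]: print(ray(n,*uv,z))
E
```

```text
[ 0.54372363  0.02307037 -0.08026712] [[ 0.8 -1.2]
 [ 1.   0.7]
 [-0.7  1.1]
 [-1.1 -1.3]]
[ 0.54622909  0.02557112 -0.07839336] [[-2.4 -1. ]
 [-0.3 -0.8]
 [ 2.  -0. ]
 [ 0.3  2.9]]
[ 0.54414443  0.02307413 -0.08098594] [[ 0.8 -1.4]
 [ 0.9  0.6]
 [-0.8  0.9]
 [-1.1 -1.5]
 [ 0.1  0.2]]
[ 0.54527902  0.02486057 -0.0794538 ] [[-2.3 -1.5]
 [-0.2 -1.1]
 [ 2.  -0.4]
 [ 0.3  2.4]
 [-0.1  0.7]]
[ 0.54433582  0.0236175  -0.08090838] [[ 0.5 -1.4]
 [ 0.7  0.5]
 [-1.1  0.8]
 [-1.3 -1.5]
 [-2.4 -2.1]
 [-0.2 -1.6]
 [ 1.8 -0.8]
 [ 0.   1.7]
 [-0.3  0.2]
 [-0.2  0.1]]
stud [0.54460442 0.02310505 0.163     ] [0.54374435 0.02376777 0.163     ]
btn [ 0.4974476  -0.06662174  0.065     ] [ 0.4910775 -0.0708265  0.065    ]
jar lids bottom
[ 0.52776695  0.32125573 -0.06545907] [[-0.3 -0.2]
 [ 0.6 -0.6]
 [-0.  -0.1]
 [-0.2  0.8]]
[ 0.47929497 -0.31284302  0.15742861] [[-0.  -0.6]
 [-0.7 -0.5]
 [-0.8  1.2]
 [ 0.4  0.9]
 [ 1.6 -0.6]]
[0.77952397 0.10454218 0.05      ]
[0.77134338 0.01185656 0.02      ]
[ 0.77103559 -0.09560888  0.063     ]
```

```bash
cat > go.py <<'E'
import sys
from h import *
# usage: go.py x y z psi   -> shift in tool axes (mm) and yaw
o=bot.observe(); t=np.array([float(a) for a in sys.argv[1:4]])
R=Ro.from_euler('xyz',o['tool_rot']).as_matrix()
d=R.T@(t-o['position'])*1000
psi=np.arctan2(R[1,0],R[0,0]); dp=(float(sys.argv[4])-psi+np.pi/2)%np.pi-np.pi/2 if len(sys.argv)>4 else 0
print("t",o['clock'].round(2),"pos",o['position'].round(4),"psi",round(psi,3),"w",o['grip_width'].round(4),"F",o['force'].round(1),"j7",o['qpos'][6].round(2))
print("dx %.1f dy %.1f dz %.1f yaw %.3f"%(*d,-dp), "tilt",np.degrees(np.arccos(-R[2,1])).round(2))
E
python3 - <<'E'
from fit import *
T=lambda u,v:px(u,v,4,225,180); S=lambda u,v:px(u,v,5,220,140)
for n,a,b in (("top",T(158,198),T(153,312)),("scene",S(430,210),S(507,161))):
    a=ray(n,*a,.172);b=ray(n,*b,.172); d=a-b; print(a,b,np.arctan(d[1]/d[0]))
E
python3 go.py .544 .0235 .23 -1.65
```

```text
[0.56841134 0.0183854  0.172     ] [0.51737402 0.02814107 0.172     ] -0.18886962577069366
[0.56752346 0.02187978 0.172     ] [0.52611549 0.02827626 0.172     ] -0.15326330922509637Traceback (most recent call last):
  File "go.py", line 8, in <module>
    print("t",o['clock'].round(2),"pos",o['position'].round(4),"psi",round(psi,3),"w",o['grip_width'].round(4),"F",o['force'].round(1),"j7",o['qpos'][6].round(2))
              ^^^^^^^^^^^^^^^^
AttributeError: 'float' object has no attribute 'round'
```

```bash
sed -i "s/o\['clock'\].round(2)/round(float(o['clock']),2)/; s/o\['grip_width'\].round(4)/round(float(o['grip_width']),4)/; s/o\['qpos'\]\[6\].round(2)/round(float(o['qpos'][6]),2)/" go.py; python3 go.py .544 .0235 .23 -1.74
```

```text
t 0.1 pos [ 0.2828 -0.557   0.2308] psi -1.101 w 0.0855 F [0.8 0.3 0.2] j7 -0.11
dx -399.4 dy 1.2 dz 495.7 yaw 0.639 tilt 0.06
```

```bash
python3 -m crank '[{"hand":0,"dx":-40,"dy":0,"dz":50,"yaw":0.06},{"hand":0,"dx":-80,"dy":0,"dz":100,"yaw":0.13},{"hand":0.2,"dx":-100,"dy":0,"dz":124,"yaw":0.16},{"hand":0.4,"dx":-125,"dy":0,"dz":155,"yaw":0.25},{"hand":0.4,"dx":-150,"dy":0,"dz":186,"yaw":0.35},{"hand":0.4,"dx":-175,"dy":0,"dz":217,"yaw":0.45},{"hand":0.4,"dx":-200,"dy":0,"dz":248,"yaw":0.55},{"hand":0.4,"dx":-225,"dy":0,"dz":279,"yaw":0.64},{"hand":0.4,"dx":-250,"dy":0,"dz":310,"yaw":0.64},{"hand":0.4,"dx":-275,"dy":0,"dz":341,"yaw":0.64},{"hand":0.4,"dx":-275,"dy":0,"dz":341,"yaw":0.64}]' 30; python3 go.py .544 .0235 .23 -1.74
```

```text
clock: 1.02
position: [0.4638, -0.1533, 0.2313]
tool_rot: [-1.571, 0.001, -1.737]
force: [0.1, 0.6, 0.8]
grip_width: 0.0512
t 1.02 pos [ 0.4638 -0.1533  0.2313] psi -1.737 w 0.0512 F [0.1 0.6 0.8] j7 -1.55
dx -187.6 dy 1.5 dz 49.7 yaw 0.003 tilt 0.06
```

```bash
python3 -m crank '[{"hand":0.4,"dx":-38,"dy":0,"dz":10,"yaw":0},{"hand":0.4,"dx":-76,"dy":0,"dz":20,"yaw":0},{"hand":0.4,"dx":-112,"dy":0,"dz":30,"yaw":0},{"hand":0.4,"dx":-150,"dy":0,"dz":40,"yaw":0},{"hand":0.4,"dx":-188,"dy":2,"dz":50,"yaw":0},{"hand":0.4,"dx":-188,"dy":2,"dz":50,"yaw":0},{"hand":0.4,"dx":-188,"dy":2,"dz":50,"yaw":0}]'; python3 go.py .544 .0235 .147 -1.74
python3 - <<'E'
from h import *
crop("top",200,180,140,105,5,"pics/t4.png"); crop("scene",220,110,160,120,5,"pics/s4.png")
E
```

```text
clock: 1.6
position: [0.5438, 0.0214, 0.2287]
tool_rot: [-1.572, 0.0, -1.737]
force: [-0.8, -1.2, 0.7]
grip_width: 0.0513
t 1.6 pos [0.5438 0.0214 0.2287] psi -1.737 w 0.0513 F [-0.8 -1.2  0.7] j7 -1.93
dx -2.1 dy 81.7 dz -0.1 yaw 0.003 tilt 0.06
```

View pics/s4.png

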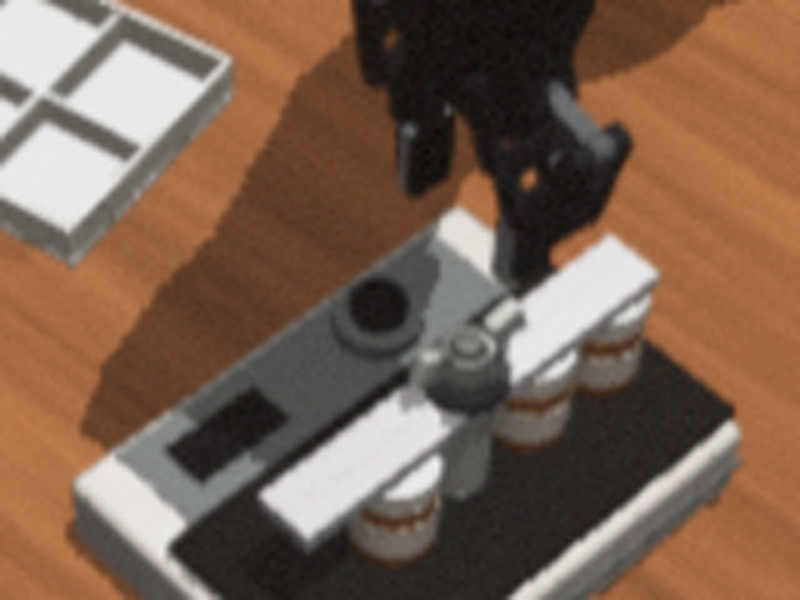

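```bash
python3 -m crank '[{"hand":0.4,"dx":-2,"dy":0,"dz":0,"yaw":-0.12},{"hand":0.4,"dx":-2,"dy":0,"dz":0,"yaw":-0.24},{"hand":0.4,"dx":-2,"dy":0,"dz":0,"yaw":-0.36},{"hand":0.4,"dx":-2,"dy":0,"dz":0,"yaw":-0.48},{"hand":0.4,"dx":-2,"dy":0,"dz":0,"yaw":-0.6},{"hand":0.4,"dx":-2,"dy":0,"dz":0,"yaw":-0.72},{"hand":0.4,"dx":-2,"dy":0,"dz":0,"yaw":-0.84},{"hand":0.4,"dx":-2,"dy":0,"dz":0,"yaw":-0.96},{"hand":0.4,"dx":-2,"dy":0,"dz":0,"yaw":-1.08},{"hand":0.4,"dx":-2,"dy":0,"dz":0,"yaw":-1.2},{"hand":0.4,"dx":-2,"dy":0,"dz":0,"yaw":-1.32},{"hand":0.4,"dx":-2,"dy":0,"dz":0,"yaw":-1.44}]'
python3 -m crank '[{"hand":0.4,"dx":0,"dy":0,"dz":0,"yaw":-0.12},{"hand":0.4,"dx":0,"dy":0,"dz":0,"yaw":-0.24},{"hand":0.4,"dx":0,"dy":0,"dz":0,"yaw":-0.36},{"hand":0.4,"dx":0,"dy":0,"dz":0,"yaw":-0.48},{"hand":0.4,"dx":0,"dy":0,"dz":0,"yaw":-0.6},{"hand":0.4,"dx":0,"dy":0,"dz":0,"yaw":-0.72},{"hand":0.4,"dx":0,"dy":0,"dz":0,"yaw":-0.84},{"hand":0.4,"dx":0,"dy":0,"dz":0,"yaw":-0.96},{"hand":0.4,"dx":0,"dy":0,"dz":0,"yaw":-1.08},{"hand":0.4,"dx":0,"dy":0,"dz":0,"yaw":-1.2},{"hand":0.4,"dx":0,"dy":0,"dz":0,"yaw":-1.32},{"hand":0.4,"dx":0,"dy":0,"dz":0,"yaw":-1.44}]'
python3 -m crank '[{"hand":0.4,"dx":0,"dy":0,"dz":0,"yaw":-0.12},{"hand":0.4,"dx":0,"dy":0,"dz":0,"yaw":-0.24},{"hand":0.4,"dx":0,"dy":0,"dz":0,"yaw":-0.26},{"hand":0.4,"dx":0,"dy":0,"dz":0,"yaw":-0.26},{"hand":0.4,"dx":0,"dy":0,"dz":0,"yaw":-0.26}]'
python3 go.py .544 .0235 .147 1.40
```

```text
clock: 2.7
position: [0.5436, 0.0194, 0.2294]
tool_rot: [-1.572, -0.0, -0.297]
force: [-0.0, -0.1, -0.2]
grip_width: 0.0514
clock: 3.7
position: [0.5436, 0.0194, 0.2293]
tool_rot: [-1.571, 0.001, 1.143]
force: [-0.5, -0.9, 1.3]
grip_width: 0.0515
clock: 4.12
position: [0.5439, 0.0202, 0.2293]
tool_rot: [-1.571, 0.0, 1.394]
force: [-0.7, 0.3, -0.5]
grip_width: 0.0515
t 4.12 pos [0.5439 0.0202 0.2293] psi 1.394 w 0.0515 F [-0.7  0.3 -0.5] j7 0.86
dx 3.3 dy 82.3 dz 0.4 yaw -0.006 tilt 0.02
```

```bash
python3 -m crank '[{"hand":0.4,"dx":3,"dy":15,"dz":0,"yaw":0},{"hand":0.4,"dx":3,"dy":35,"dz":0,"yaw":0},{"hand":0.4,"dx":3,"dy":55,"dz":0,"yaw":0},{"hand":0.4,"dx":3,"dy":70,"dz":0,"yaw":0},{"hand":0.4,"dx":3,"dy":78,"dz":0,"yaw":0},{"hand":0.4,"dx":3,"dy":81,"dz":0,"yaw":0},{"hand":0.4,"dx":3,"dy":81,"dz":0,"yaw":0},{"hand":0.4,"dx":3,"dy":81,"dz":0,"yaw":0}]'
python3 go.py .544 .0235 .147 1.40
python3 - <<'E'
from h import *
crop("top",200,180,140,105,5,"pics/t5.png"); crop("scene",250,130,120,90,6,"pics/s5.png")
E
```

```text
clock: 4.78
position: [0.5448, 0.0241, 0.149]
tool_rot: [-1.572, -0.0, 1.398]
force: [-0.4, 0.3, 0.7]
grip_width: 0.0515
t 4.78 pos [0.5448 0.0241 0.149 ] psi 1.398 w 0.0515 F [-0.4  0.3  0.7] j7 0.77
dx -0.7 dy 2.0 dz 0.7 yaw -0.002 tilt 0.04
```

View pics/s5.png

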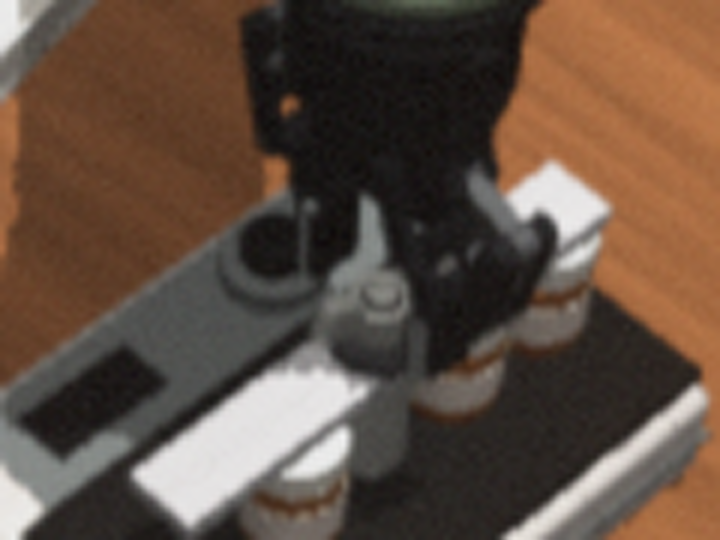

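View pics/t5.png

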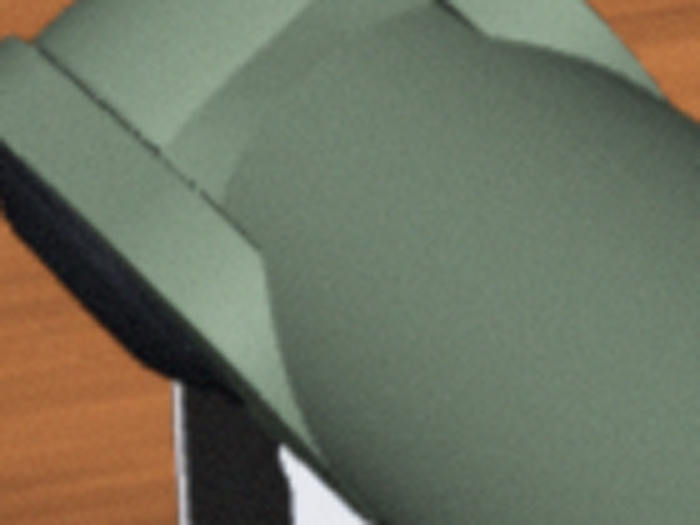

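```bash
python3 -m crank '[{"hand":0.5,"dx":0,"dy":1,"dz":0,"yaw":0},{"hand":0.6,"dx":0,"dy":1,"dz":0,"yaw":0},{"hand":0.8,"dx":0,"dy":1,"dz":0,"yaw":0},{"hand":0.8,"dx":0,"dy":1,"dz":0,"yaw":0},{"hand":0.8,"dx":0,"dy":1,"dz":0,"yaw":0},{"hand":0.8,"dx":0,"dy":1,"dz":0,"yaw":0},{"hand":0.8,"dx":0,"dy":1,"dz":0,"yaw":0}]' 35
python3 go.py .544 .0235 .147 1.40
```

```text
clock: 5.47
position: [0.5446, 0.024, 0.1476]
tool_rot: [-1.571, 0.0, 1.399]
force: [-1.4, -0.8, 5.6]
grip_width: 0.022
t 5.47 pos [0.5446 0.024  0.1476] psi 1.399 w 0.022 F [-1.4 -0.8  5.6] j7 0.77
dx -0.6 dy 0.6 dz 0.5 yaw -0.001 tilt 0.02
```

```bash
python3 -m crank '[{"hand":0.85,"dx":0,"dy":-1,"dz":0,"yaw":0},{"hand":0.85,"dx":0,"dy":-6,"dz":0,"yaw":0},{"hand":0.85,"dx":0,"dy":-14,"dz":0,"yaw":0},{"hand":0.85,"dx":0,"dy":-24,"dz":0,"yaw":0},{"hand":0.85,"dx":0,"dy":-40,"dz":0,"yaw":0},{"hand":0.85,"dx":0,"dy":-60,"dz":0,"yaw":0},{"hand":0.85,"dx":0,"dy":-60,"dz":0,"yaw":0},{"hand":0.85,"dx":0,"dy":-60,"dz":0,"yaw":0}]'
python3 go.py .528 .321 .2 1.40
python3 - <<'E'
from h import *
crop("scene",240,110,140,105,5,"pics/s6.png")
E
```

```text
clock: 6.13
position: [0.545, 0.024, 0.2088]
tool_rot: [-1.573, -0.0, 1.399]
force: [0.2, -0.6, -1.2]
grip_width: 0.0218
t 6.13 pos [0.545  0.024  0.2088] psi 1.399 w 0.0218 F [ 0.2 -0.6 -1.2] j7 0.84
dx 289.7 dy 8.7 dz 67.7 yaw -0.001 tilt 0.13
```

View pics/s6.png

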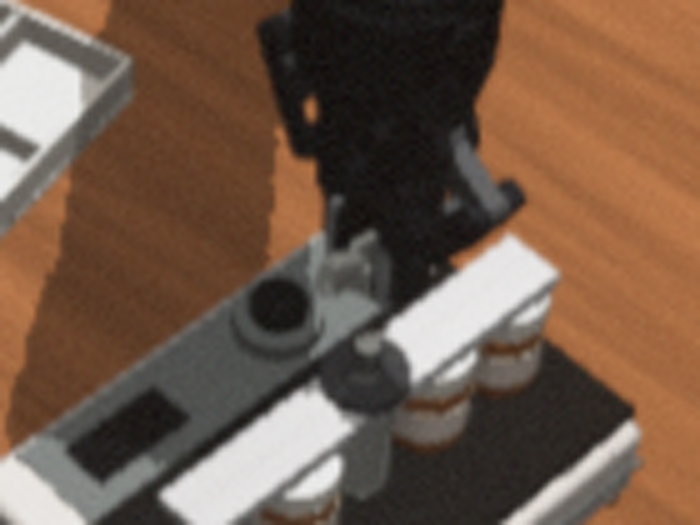

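```bash
python3 go.py .576 .288 .12 1.505
python3 -m crank '[{"hand":0.85,"dx":40,"dy":0,"dz":10,"yaw":-0.03},{"hand":0.85,"dx":80,"dy":0,"dz":20,"yaw":-0.06},{"hand":0.85,"dx":120,"dy":0,"dz":30,"yaw":-0.1},{"hand":0.85,"dx":150,"dy":0,"dz":30,"yaw":-0.1},{"hand":0.85,"dx":190,"dy":0,"dz":20,"yaw":-0.1},{"hand":0.85,"dx":225,"dy":0,"dz":15,"yaw":-0.1},{"hand":0.85,"dx":255,"dy":20,"dz":14,"yaw":-0.1},{"hand":0.85,"dx":265,"dy":50,"dz":14,"yaw":-0.1},{"hand":0.85,"dx":265,"dy":80,"dz":14,"yaw":-0.1},{"hand":0.85,"dx":265,"dy":80,"dz":14,"yaw":-0.1},{"hand":0.85,"dx":265,"dy":80,"dz":14,"yaw":-0.1}]'
python3 go.py .576 .288 .007 1.505
python3 - <<'E'
from h import *
cv2.imwrite("pics/s7.png",bot.grab_frame("scene")[:,:,::-1]);cv2.imwrite("pics/t7.png",bot.grab_frame("top")[:,:,::-1])
E
```

```text
t 6.18 pos [0.5446 0.0239 0.2079] psi 1.399 w 0.0219 F [-1.  -0.4 -1.2] j7 0.84
dx 265.6 dy 87.9 dz 14.4 yaw -0.106 tilt 0.05
clock: 7.1
position: [0.5752, 0.287, 0.1263]
tool_rot: [-1.568, 0.002, 1.499]
force: [0.8, -0.4, 0.3]
grip_width: 0.0217
t 7.1 pos [0.5752 0.287  0.1263] psi 1.499 w 0.0217 F [ 0.8 -0.4  0.3] j7 0.48
dx 1.3 dy 119.3 dz -1.1 yaw -0.006 tilt 0.19
```

View pics/s7.png

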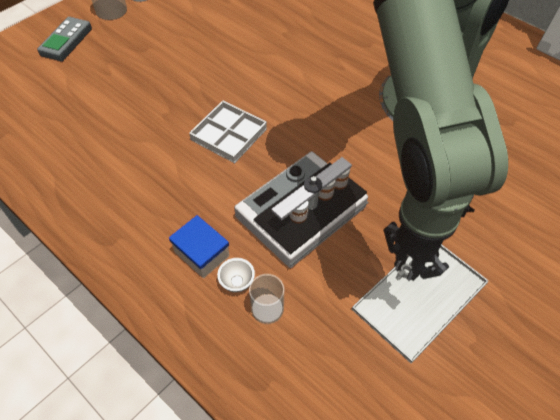

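View pics/t7.png

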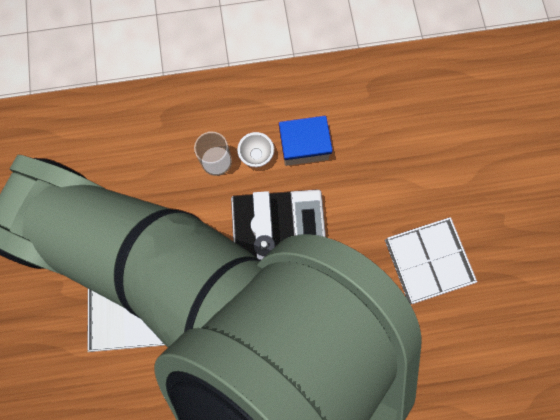

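Steel tray has not moved (corners (355,305), (413,354) and (486,284)). The nut is held above it, so I'm lowering.

```bash
python3 -m crank '[{"hand":0.85,"dx":1,"dy":25,"dz":-1,"yaw":0},{"hand":0.85,"dx":1,"dy":50,"dz":-1,"yaw":0},{"hand":0.85,"dx":1,"dy":75,"dz":-1,"yaw":0},{"hand":0.85,"dx":1,"dy":95,"dz":-1,"yaw":0},{"hand":0.85,"dx":1,"dy":107,"dz":-1,"yaw":0},{"hand":0.85,"dx":1,"dy":112,"dz":-1,"yaw":0},{"hand":0.85,"dx":1,"dy":112,"dz":-1,"yaw":0},{"hand":0.85,"dx":1,"dy":112,"dz":-1,"yaw":0}]'
python3 go.py .576 .288 .007 1.505
```

```text
clock: 7.87
position: [0.5778, 0.2888, 0.0168]
tool_rot: [-1.572, -0.001, 1.499]
force: [0.9, 1.3, 0.7]
grip_width: 0.0216
t 7.87 pos [0.5778 0.2888 0.0168] psi 1.499 w 0.0216 F [0.9 1.3 0.7] j7 0.4
dx -0.9 dy 9.8 dz 1.8 yaw -0.006 tilt 0.1
```

```bash
python3 -m crank '[{"hand":0.85,"dx":0,"dy":3,"dz":0,"yaw":0},{"hand":0.85,"dx":0,"dy":6,"dz":0,"yaw":0},{"hand":0.85,"dx":0,"dy":9,"dz":0,"yaw":0},{"hand":0.85,"dx":0,"dy":10,"dz":0,"yaw":0},{"hand":0.85,"dx":0,"dy":10,"dz":0,"yaw":0}]'
python3 go.py .576 .288 .007 1.505
```

```text
clock: 8.28
position: [0.5772, 0.2884, 0.0057]
tool_rot: [-1.571, 0.0, 1.499]
force: [-0.9, -1.1, 6.0]
grip_width: 0.0221
t 8.28 pos [0.5772 0.2884 0.0057] psi 1.499 w 0.0221 F [-0.9 -1.1  6. ] j7 0.39
dx -0.5 dy -1.3 dz 1.2 yaw -0.006 tilt 0.02
```

Contact reads 6 N, so I'll open and rise.

```bash
python3 -m crank '[{"hand":0.75,"dx":0,"dy":0,"dz":0,"yaw":0},{"hand":0.65,"dx":0,"dy":0,"dz":0,"yaw":0},{"hand":0.55,"dx":0,"dy":0,"dz":0,"yaw":0},{"hand":0.5,"dx":0,"dy":-1,"dz":0,"yaw":0},{"hand":0.5,"dx":0,"dy":-5,"dz":0,"yaw":0},{"hand":0.5,"dx":0,"dy":-20,"dz":0,"yaw":0},{"hand":0.5,"dx":0,"dy":-55,"dz":0,"yaw":0},{"hand":0.4,"dx":0,"dy":-95,"dz":0,"yaw":0},{"hand":0.3,"dx":0,"dy":-135,"dz":0,"yaw":0},{"hand":0.3,"dx":0,"dy":-175,"dz":0,"yaw":0},{"hand":0.3,"dx":0,"dy":-200,"dz":0,"yaw":0},{"hand":0.3,"dx":0,"dy":-215,"dz":0,"yaw":0}]'
python3 go.py .544 .0235 .21 1.49
```

```text
clock: 9.28
position: [0.5775, 0.2892, 0.2255]
tool_rot: [-1.575, -0.003, 1.499]
force: [0.0, 0.1, -0.6]
grip_width: 0.0597
t 9.28 pos [0.5775 0.2892 0.2255] psi 1.499 w 0.0597 F [ 0.   0.1 -0.6] j7 0.54
dx -267.4 dy 14.7 dz 14.5 yaw 0.009 tilt 0.26
```

```bash
python3 -m crank '[{"hand":0.3,"dx":-38,"dy":0,"dz":2,"yaw":0},{"hand":0.3,"dx":-76,"dy":0,"dz":4,"yaw":0},{"hand":0.3,"dx":-114,"dy":0,"dz":6,"yaw":0},{"hand":0.3,"dx":-152,"dy":0,"dz":8,"yaw":0},{"hand":0.3,"dx":-190,"dy":0,"dz":10,"yaw":0},{"hand":0.3,"dx":-228,"dy":0,"dz":12,"yaw":0},{"hand":0.3,"dx":-255,"dy":0,"dz":14,"yaw":0},{"hand":0.3,"dx":-267,"dy":5,"dz":14,"yaw":0.01},{"hand":0.3,"dx":-267,"dy":15,"dz":14,"yaw":0.01},{"hand":0.3,"dx":-267,"dy":15,"dz":14,"yaw":0.01},{"hand":0.3,"dx":-267,"dy":15,"dz":14,"yaw":0.01}]'
python3 go.py .544 .0235 .13 1.49
python3 - <<'E'
from h import *
cv2.imwrite("pics/s8.png",bot.grab_frame("scene")[:,:,::-1])
im=bot.grab_frame("top")[:,:,::-1]; crop("top",70,190,200,150,4,"pics/t8.png",im)
E
```

```text
clock: 10.2
position: [0.5438, 0.0246, 0.2054]
tool_rot: [-1.57, -0.001, 1.491]
force: [0.0, 0.1, 1.1]
grip_width: 0.0601
t 10.2 pos [0.5438 0.0246 0.2054] psi 1.491 w 0.0601 F [0.  0.1 1.1] j7 0.91
dx -1.2 dy 75.4 dz -0.4 yaw 0.001 tilt 0.05
```

View pics/s8.png

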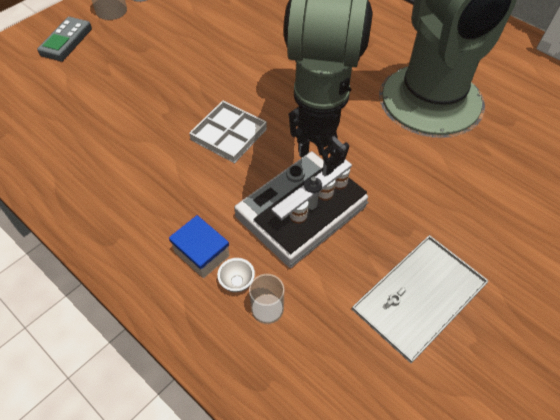

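View pics/t8.png

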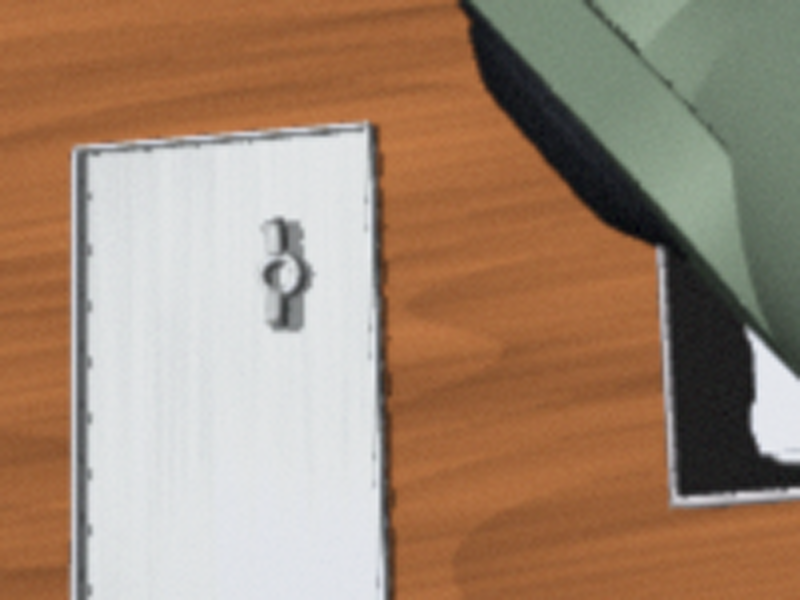

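Nut lies flat in the tray (top crop about (285,275)). Next, the washer.

```bash
python3 -m crank '[{"hand":0.3,"dx":-1,"dy":20,"dz":0,"yaw":0},{"hand":0.3,"dx":-1,"dy":40,"dz":0,"yaw":0},{"hand":0.3,"dx":-1,"dy":58,"dz":0,"yaw":0},{"hand":0.3,"dx":-1,"dy":68,"dz":0,"yaw":0},{"hand":0.3,"dx":-1,"dy":73,"dz":0,"yaw":0},{"hand":0.3,"dx":-1,"dy":73,"dz":0,"yaw":0},{"hand":0.4,"dx":-1,"dy":73,"dz":0,"yaw":0},{"hand":0.5,"dx":-1,"dy":73,"dz":0,"yaw":0},{"hand":0.6,"dx":-1,"dy":73,"dz":0,"yaw":0},{"hand":0.6,"dx":-1,"dy":73,"dz":0,"yaw":0},{"hand":0.6,"dx":-1,"dy":73,"dz":0,"yaw":0},{"hand":0.6,"dx":-1,"dy":73,"dz":0,"yaw":0}]' 30
python3 go.py .544 .0235 .13 1.49
python3 - <<'E'
from h import *
crop("scene",250,130,120,90,6,"pics/s9.png")
E
```

```text
clock: 11.3
position: [0.5444, 0.0223, 0.1335]
tool_rot: [-1.573, -0.0, 1.489]
force: [-0.9, 0.2, 8.2]
grip_width: 0.0384
t 11.3 pos [0.5444 0.0223 0.1335] psi 1.489 w 0.0384 F [-0.9  0.2  8.2] j7 0.84
dx 1.1 dy 3.5 dz 0.5 yaw -0.001 tilt 0.1
```

View pics/s9.png

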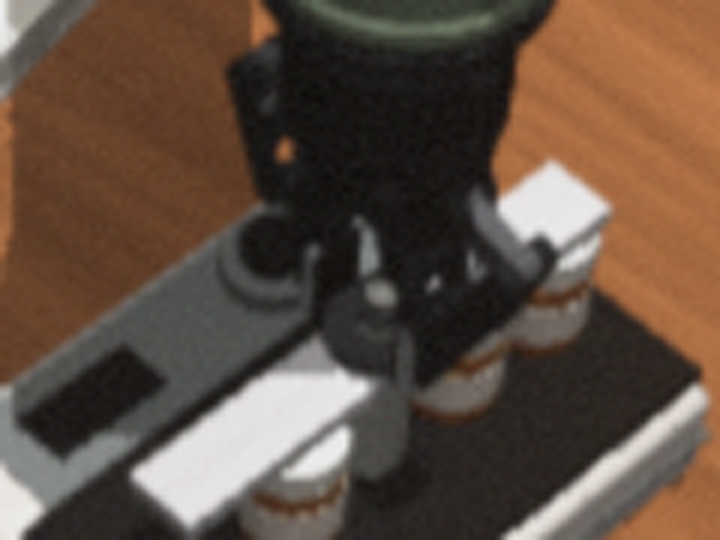

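```bash
python3 -m crank '[{"hand":0.65,"dx":0,"dy":-2,"dz":0,"yaw":0},{"hand":0.65,"dx":0,"dy":-6,"dz":0,"yaw":0},{"hand":0.65,"dx":0,"dy":-12,"dz":0,"yaw":0},{"hand":0.65,"dx":0,"dy":-20,"dz":0,"yaw":0},{"hand":0.65,"dx":0,"dy":-35,"dz":0,"yaw":0},{"hand":0.65,"dx":0,"dy":-60,"dz":0,"yaw":0},{"hand":0.65,"dx":0,"dy":-75,"dz":0,"yaw":0},{"hand":0.65,"dx":0,"dy":-75,"dz":0,"yaw":0}]'
python3 - <<'E'
from h import *
crop("scene",240,110,140,105,5,"pics/s10.png")
E
python3 go.py .476 .2945 .12 1.505
```

```text
clock: 12.02
position: [0.5452, 0.0225, 0.2109]
tool_rot: [-1.575, -0.0, 1.489]
force: [0.2, -0.2, -0.6]
grip_width: 0.0386
t 12.07 pos [0.5446 0.0222 0.2092] psi 1.489 w 0.0384 F [ 0.1 -1.2 -1.5] j7 0.92
dx 265.8 dy 88.9 dz 91.0 yaw -0.016 tilt 0.17
```

View pics/s10.png

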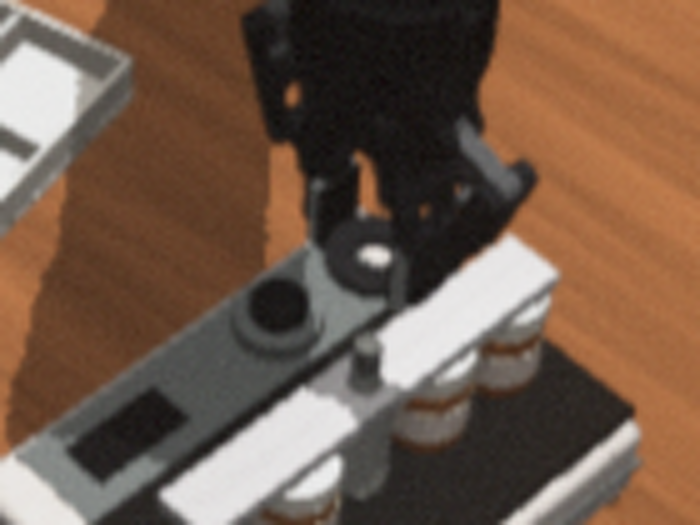

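Washer held level. To the tray.

```bash
python3 -m crank '[{"hand":0.65,"dx":38,"dy":0,"dz":13,"yaw":0},{"hand":0.65,"dx":76,"dy":0,"dz":26,"yaw":-0.01},{"hand":0.65,"dx":114,"dy":0,"dz":39,"yaw":-0.016},{"hand":0.65,"dx":152,"dy":0,"dz":52,"yaw":-0.016},{"hand":0.65,"dx":190,"dy":0,"dz":65,"yaw":-0.016},{"hand":0.65,"dx":228,"dy":0,"dz":78,"yaw":-0.016},{"hand":0.65,"dx":255,"dy":15,"dz":88,"yaw":-0.016},{"hand":0.65,"dx":266,"dy":45,"dz":91,"yaw":-0.016},{"hand":0.65,"dx":266,"dy":80,"dz":91,"yaw":-0.016},{"hand":0.65,"dx":266,"dy":90,"dz":91,"yaw":-0.016},{"hand":0.65,"dx":266,"dy":90,"dz":91,"yaw":-0.016}]'
python3 - <<'E'
from h import *
cv2.imwrite("pics/s11.png",bot.grab_frame("scene")[:,:,::-1])
E
python3 go.py .476 .2945 .002 1.505
```

```text
clock: 12.98
position: [0.4736, 0.2936, 0.1149]
tool_rot: [-1.567, 0.003, 1.505]
force: [0.4, -0.6, -0.5]
grip_width: 0.0383
t 13.03 pos [0.4746 0.2941 0.117 ] psi 1.505 w 0.0381 F [-0.1 -0.1 -0. ] j7 0.32
dx 0.6 dy 115.0 dz -1.6 yaw -0.000 tilt 0.12
```

View pics/s11.png

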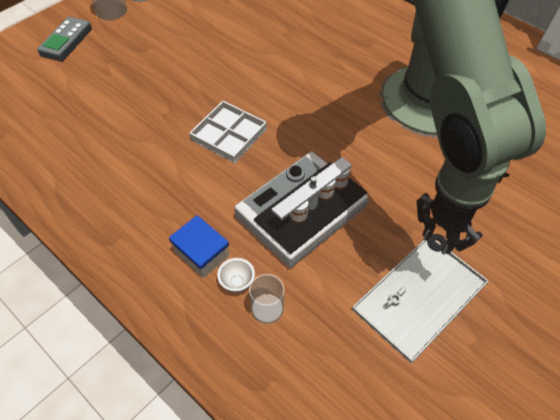

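Tray is in the same place, with the nut at (395,298). Lowering.

```bash
python3 -m crank '[{"hand":0.65,"dx":0,"dy":25,"dz":-1,"yaw":0},{"hand":0.65,"dx":0,"dy":50,"dz":-1,"yaw":0},{"hand":0.65,"dx":0,"dy":75,"dz":-1,"yaw":0},{"hand":0.65,"dx":0,"dy":95,"dz":-1,"yaw":0},{"hand":0.65,"dx":0,"dy":104,"dz":-1,"yaw":0},{"hand":0.65,"dx":0,"dy":108,"dz":-1,"yaw":0},{"hand":0.65,"dx":0,"dy":110,"dz":-1,"yaw":0},{"hand":0.65,"dx":0,"dy":112,"dz":-1,"yaw":0},{"hand":0.65,"dx":0,"dy":113,"dz":-1,"yaw":0},{"hand":0.65,"dx":0,"dy":113,"dz":-1,"yaw":0}]'
python3 go.py .476 .2945 .002 1.505
```

```text
clock: 13.87
position: [0.4764, 0.2948, 0.0051]
tool_rot: [-1.572, -0.001, 1.505]
force: [0.0, 0.1, -1.2]
grip_width: 0.0383
t 13.87 pos [0.4764 0.2948 0.0051] psi 1.505 w 0.0383 F [ 0.   0.1 -1.2] j7 0.18
dx -0.3 dy 3.1 dz 0.4 yaw -0.000 tilt 0.06
```

```bash
python3 -m crank '[{"hand":0.65,"dx":0,"dy":1.5,"dz":0,"yaw":0},{"hand":0.65,"dx":0,"dy":3,"dz":0,"yaw":0},{"hand":0.65,"dx":0,"dy":4,"dz":0,"yaw":0},{"hand":0.65,"dx":0,"dy":4,"dz":0,"yaw":0}]'
```

```text
clock: 14.2
position: [0.4762, 0.2948, 0.0017]
tool_rot: [-1.572, 0.0, 1.505]
force: [-6.2, -6.6, 29.4]
grip_width: 0.0384
```

```bash
python3 -m crank '[{"hand":0.65,"dx":0,"dy":-1,"dz":0,"yaw":0},{"hand":0.58,"dx":0,"dy":-1,"dz":0,"yaw":0},{"hand":0.5,"dx":0,"dy":-1,"dz":0,"yaw":0},{"hand":0.42,"dx":0,"dy":-1,"dz":0,"yaw":0},{"hand":0.4,"dx":0,"dy":-2,"dz":0,"yaw":0},{"hand":0.4,"dx":0,"dy":-5,"dz":0,"yaw":0},{"hand":0.4,"dx":0,"dy":-20,"dz":0,"yaw":0},{"hand":0.4,"dx":0,"dy":-55,"dz":0,"yaw":0},{"hand":0.4,"dx":0,"dy":-95,"dz":0,"yaw":0},{"hand":0.4,"dx":0,"dy":-135,"dz":0,"yaw":0},{"hand":0.4,"dx":0,"dy":-175,"dz":0,"yaw":0},{"hand":0.4,"dx":0,"dy":-210,"dz":0,"yaw":0}]'
python3 go.py .544 .0235 .205 1.49
```

```text
clock: 15.2
position: [0.4753, 0.2948, 0.2141]
tool_rot: [-1.572, -0.001, 1.506]
force: [1.1, 0.0, 0.4]
grip_width: 0.051
t 15.2 pos [0.4753 0.2948 0.2141] psi 1.506 w 0.051 F [1.1 0.  0.4] j7 0.42
dx -266.3 dy 8.9 dz -86.1 yaw 0.016 tilt 0.07
```

```bash
python3 -m crank '[{"hand":0.4,"dx":-38,"dy":0,"dz":-12,"yaw":0},{"hand":0.4,"dx":-76,"dy":0,"dz":-24,"yaw":0},{"hand":0.4,"dx":-114,"dy":0,"dz":-36,"yaw":0},{"hand":0.4,"dx":-152,"dy":0,"dz":-49,"yaw":0},{"hand":0.4,"dx":-190,"dy":0,"dz":-61,"yaw":0},{"hand":0.4,"dx":-228,"dy":0,"dz":-74,"yaw":0.016},{"hand":0.4,"dx":-255,"dy":0,"dz":-83,"yaw":0.016},{"hand":0.4,"dx":-266,"dy":5,"dz":-86,"yaw":0.016},{"hand":0.4,"dx":-266,"dy":9,"dz":-86,"yaw":0.016},{"hand":0.4,"dx":-266,"dy":9,"dz":-86,"yaw":0.016},{"hand":0.4,"dx":-266,"dy":9,"dz":-86,"yaw":0.016}]'
python3 go.py .544 .0235 .123 1.49
python3 - <<'E'
from h import *
im=bot.grab_frame("top")[:,:,::-1]; crop("top",70,200,200,150,4,"pics/t12.png",im)
crop("scene",240,110,140,105,5,"pics/s12.png")
E
```

```text
clock: 16.12
position: [0.5438, 0.0251, 0.2017]
tool_rot: [-1.571, -0.001, 1.491]
force: [-0.9, 0.9, 0.3]
grip_width: 0.0508
t 16.12 pos [0.5438 0.0251 0.2017] psi 1.491 w 0.0508 F [-0.9  0.9  0.3] j7 0.91
dx -1.6 dy 78.7 dz -0.4 yaw 0.001 tilt 0.04
```

View pics/t12.png

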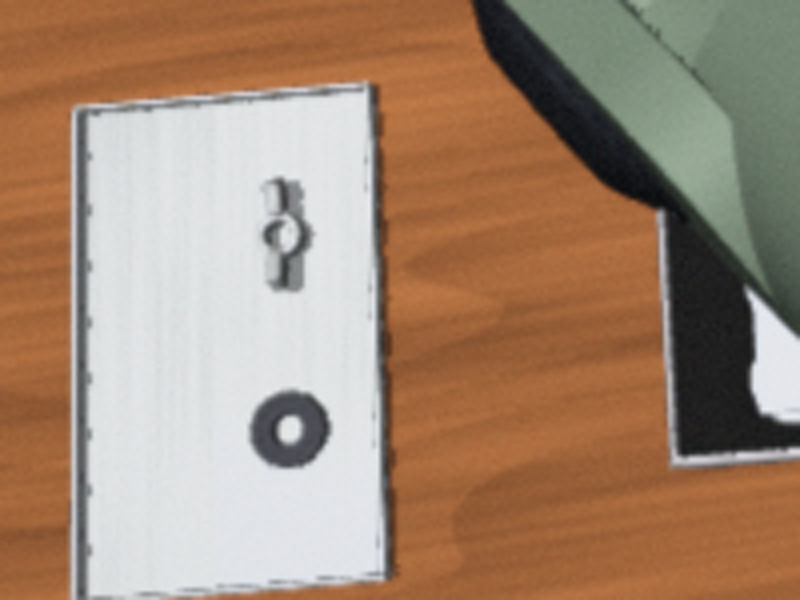

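View pics/s12.png

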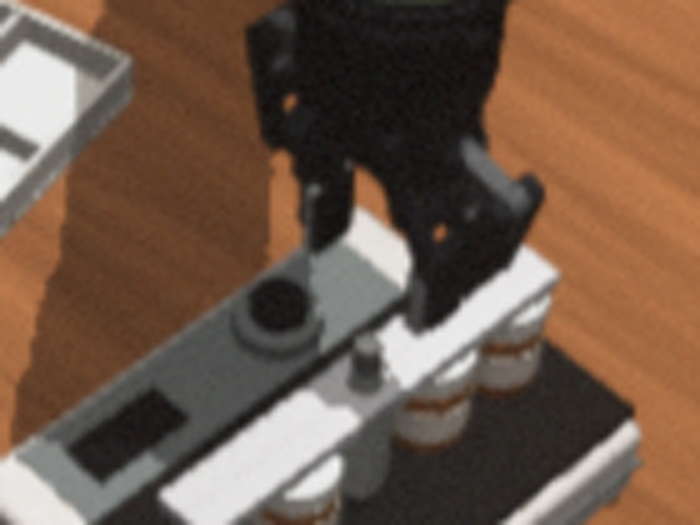

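Nut and washer lie flat side by side, at top crop (287,235) and (290,429). I'll check the bar's yaw from the first image.

```bash
python3 - <<'E'
from fit import *
T=lambda u,v:px(u,v,4,225,180)
for l in [((115,90),(135,490)),((180,90),(199,330)),]:
    a=ray("top",*T(*l[0]),.137);b=ray("top",*T(*l[1]),.137);d=a-b;print(a,b,np.arctan(d[1]/d[0]))
print(ray("top",*T(146,47),.137),ray("top",*T(165,494),.137))
S=lambda u,v:px(u,v,5,220,140)
for l in [((265,350),(610,85)),((305,393),(658,127))]:
    a=ray("scene",*S(*l[0]),.137);b=ray("scene",*S(*l[1]),.137);d=a-b;print(a,b,np.arctan(d[1]/d[0]),np.linalg.norm(d))
E
python3 go.py .544 .0235 .123 1.49
```

```text
[0.6301511  0.03127723 0.137     ] [0.44260759 0.04864738 0.137     ] -0.09235581081196129
[6.25401281e-01 5.77627943e-04 1.37000000e-01] [0.51047168 0.0088107  0.137     ] -0.07151366236297256
[0.64892585 0.01357614 0.137     ] [0.43874547 0.03537207 0.137     ]
[0.64728794 0.00330953 0.137     ] [0.43835568 0.01678844 0.137     ] -0.06442404694704566 0.20936659958018483
[0.65182716 0.02997085 0.137     ] [0.4428765  0.04747293 0.137     ] -0.08356668286599366 0.20968237710376372
t 16.22 pos [0.544  0.0251 0.2018] psi 1.491 w 0.0512 F [ 0.3  0.  -0. ] j7 0.91
dx -1.7 dy 78.8 dz -0.1 yaw 0.001 tilt 0.03
```

```bash
python3 -m crank '[{"hand":0.4,"dx":-2,"dy":20,"dz":0,"yaw":0},{"hand":0.4,"dx":-2,"dy":40,"dz":0,"yaw":0},{"hand":0.4,"dx":-2,"dy":60,"dz":0,"yaw":0},{"hand":0.4,"dx":-2,"dy":72,"dz":0,"yaw":0},{"hand":0.4,"dx":-2,"dy":79,"dz":0,"yaw":0},{"hand":0.4,"dx":-2,"dy":79,"dz":0,"yaw":0},{"hand":0.5,"dx":-2,"dy":79,"dz":0,"yaw":0},{"hand":0.6,"dx":-2,"dy":79,"dz":0,"yaw":0},{"hand":0.7,"dx":-2,"dy":79,"dz":0,"yaw":0},{"hand":0.75,"dx":-2,"dy":79,"dz":0,"yaw":0},{"hand":0.75,"dx":-2,"dy":79,"dz":0,"yaw":0},{"hand":0.75,"dx":-2,"dy":79,"dz":0,"yaw":0}]' 60
python3 go.py .544 .0235 .123 1.49
```

```text
clock: 17.22
position: [0.5447, 0.0219, 0.1235]
tool_rot: [-1.573, -0.0, 1.489]
force: [-1.0, 1.4, 7.1]
grip_width: 0.0284
t 17.22 pos [0.5447 0.0219 0.1235] psi 1.489 w 0.0284 F [-1.   1.4  7.1] j7 0.82
dx 1.5 dy 0.5 dz 0.8 yaw -0.001 tilt 0.1
```

```bash
python3 -m crank '[{"hand":0.75,"dx":0,"dy":-2,"dz":0,"yaw":0},{"hand":0.75,"dx":0,"dy":-6,"dz":0,"yaw":0},{"hand":0.75,"dx":0,"dy":-12,"dz":0,"yaw":0},{"hand":0.75,"dx":0,"dy":-20,"dz":0,"yaw":0},{"hand":0.75,"dx":0,"dy":-32,"dz":0,"yaw":0},{"hand":0.75,"dx":0,"dy":-50,"dz":0,"yaw":0},{"hand":0.75,"dx":0,"dy":-70,"dz":0,"yaw":0},{"hand":0.75,"dx":0,"dy":-85,"dz":0,"yaw":0},{"hand":0.75,"dx":0,"dy":-85,"dz":0,"yaw":0},{"hand":0.75,"dx":0,"dy":-85,"dz":0,"yaw":0}]'
python3 - <<'E'
from h import *
crop("scene",220,100,160,120,5,"pics/s13.png")
E
python3 go.py .530 .353 .1 1.505
```

```text
clock: 18.05
position: [0.5444, 0.0212, 0.2084]
tool_rot: [-1.572, 0.0, 1.489]
force: [0.1, -0.4, -2.3]
grip_width: 0.0281
t 18.1 pos [0.5439 0.0211 0.2076] psi 1.489 w 0.0284 F [-0.3  0.3 -2. ] j7 0.92
dx 329.7 dy 107.4 dz 41.2 yaw -0.016 tilt 0.04
```

View pics/s13.png

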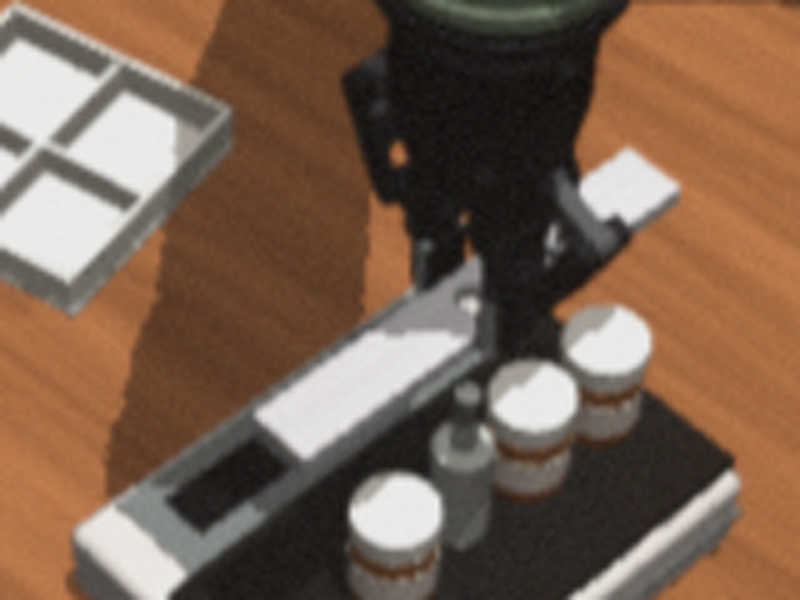

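Bar lifted level off the stud, leaving three jars. To the tray.

```bash
python3 -m crank '[{"hand":0.75,"dx":38,"dy":0,"dz":5,"yaw":0},{"hand":0.75,"dx":76,"dy":0,"dz":10,"yaw":0},{"hand":0.75,"dx":114,"dy":0,"dz":15,"yaw":0},{"hand":0.75,"dx":152,"dy":0,"dz":20,"yaw":0},{"hand":0.75,"dx":190,"dy":0,"dz":25,"yaw":-0.01},{"hand":0.75,"dx":228,"dy":0,"dz":30,"yaw":-0.016},{"hand":0.75,"dx":266,"dy":0,"dz":35,"yaw":-0.016},{"hand":0.75,"dx":300,"dy":15,"dz":40,"yaw":-0.016},{"hand":0.75,"dx":320,"dy":45,"dz":41,"yaw":-0.016},{"hand":0.75,"dx":330,"dy":80,"dz":41,"yaw":-0.016},{"hand":0.75,"dx":330,"dy":107,"dz":41,"yaw":-0.016},{"hand":0.75,"dx":330,"dy":107,"dz":41,"yaw":-0.016}]'
python3 -m crank '[{"hand":0.75,"dx":0,"dy":0,"dz":0,"yaw":0},{"hand":0.75,"dx":0,"dy":0,"dz":0,"yaw":0}]'
python3 - <<'E'
from h import *
cv2.imwrite("pics/s14.png",bot.grab_frame("scene")[:,:,::-1])
E
python3 go.py .530 .353 .002 1.505
```

```text
clock: 19.1
position: [0.5273, 0.3524, 0.0943]
tool_rot: [-1.564, 0.005, 1.507]
force: [0.3, -1.9, -1.5]
grip_width: 0.028
clock: 19.27
position: [0.5306, 0.3538, 0.1016]
tool_rot: [-1.571, -0.001, 1.505]
force: [0.1, -0.1, -0.9]
grip_width: 0.0285
t 19.32 pos [0.531  0.3539 0.1022] psi 1.504 w 0.0285 F [ 0.1 -0.9 -1.1] j7 0.33
dx -1.1 dy 100.2 dz 1.0 yaw -0.001 tilt 0.11
```

View pics/s14.png

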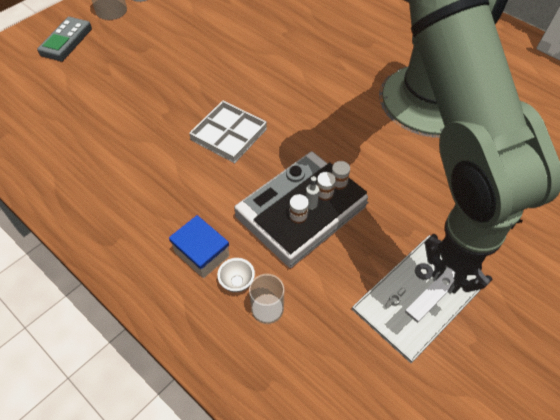

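```bash
python3 -m crank '[{"hand":0.75,"dx":-1,"dy":25,"dz":1,"yaw":0},{"hand":0.75,"dx":-1,"dy":50,"dz":1,"yaw":0},{"hand":0.75,"dx":-1,"dy":70,"dz":1,"yaw":0},{"hand":0.75,"dx":-1,"dy":84,"dz":1,"yaw":0},{"hand":0.75,"dx":-1,"dy":92,"dz":1,"yaw":0},{"hand":0.75,"dx":-1,"dy":96,"dz":1,"yaw":0},{"hand":0.75,"dx":-1,"dy":97,"dz":1,"yaw":0},{"hand":0.75,"dx":-1,"dy":98,"dz":1,"yaw":0},{"hand":0.75,"dx":-1,"dy":98,"dz":1,"yaw":0}]'
python3 go.py .530 .353 .002 1.505
```

```text
clock: 20.07
position: [0.5295, 0.3532, 0.0032]
tool_rot: [-1.572, -0.001, 1.505]
force: [0.2, -0.6, -0.9]
grip_width: 0.0282
t 20.07 pos [0.5295 0.3532 0.0032] psi 1.505 w 0.0282 F [ 0.2 -0.6 -0.9] j7 0.25
dx -0.2 dy 1.2 dz -0.5 yaw -0.000 tilt 0.07
```

```bash
python3 -m crank '[{"hand":0.75,"dx":0,"dy":1,"dz":0,"yaw":0},{"hand":0.75,"dx":0,"dy":1.5,"dz":0,"yaw":0},{"hand":0.75,"dx":0,"dy":1.5,"dz":0,"yaw":0}]'
```

```text
clock: 20.32
position: [0.5296, 0.3532, 0.0029]
tool_rot: [-1.572, -0.0, 1.505]
force: [-5.0, -5.6, 21.9]
grip_width: 0.0282
```

```bash
python3 -m crank '[{"hand":0.72,"dx":0,"dy":-0.5,"dz":0,"yaw":0},{"hand":0.65,"dx":0,"dy":-0.5,"dz":0,"yaw":0},{"hand":0.58,"dx":0,"dy":-0.5,"dz":0,"yaw":0},{"hand":0.5,"dx":0,"dy":-1,"dz":0,"yaw":0},{"hand":0.5,"dx":0,"dy":-2,"dz":0,"yaw":0},{"hand":0.5,"dx":0,"dy":-5,"dz":0,"yaw":0},{"hand":0.5,"dx":0,"dy":-20,"dz":0,"yaw":0},{"hand":0.5,"dx":0,"dy":-55,"dz":0,"yaw":0},{"hand":0.4,"dx":0,"dy":-95,"dz":0,"yaw":0},{"hand":0.3,"dx":0,"dy":-135,"dz":0,"yaw":0},{"hand":0.3,"dx":0,"dy":-170,"dz":0,"yaw":0},{"hand":0.3,"dx":0,"dy":-195,"dz":0,"yaw":0}]'
python3 - <<'E'
from h import *
s=cv2.imread("pics/s14.png")
im=bot.grab_frame("scene")[:,:,::-1];crop("scene",270,140,110,90,7,"pics/s15a.png",im);crop("scene",345,225,150,140,4,"pics/s15b.png",im)
cv2.imwrite("pics/t15.png",bot.grab_frame("top")[:,:,::-1])
E
```

```text
clock: 21.32
position: [0.5292, 0.3535, 0.2006]
tool_rot: [-1.573, -0.002, 1.506]
force: [-0.1, -0.3, -0.5]
grip_width: 0.0596
```

View pics/s15a.png

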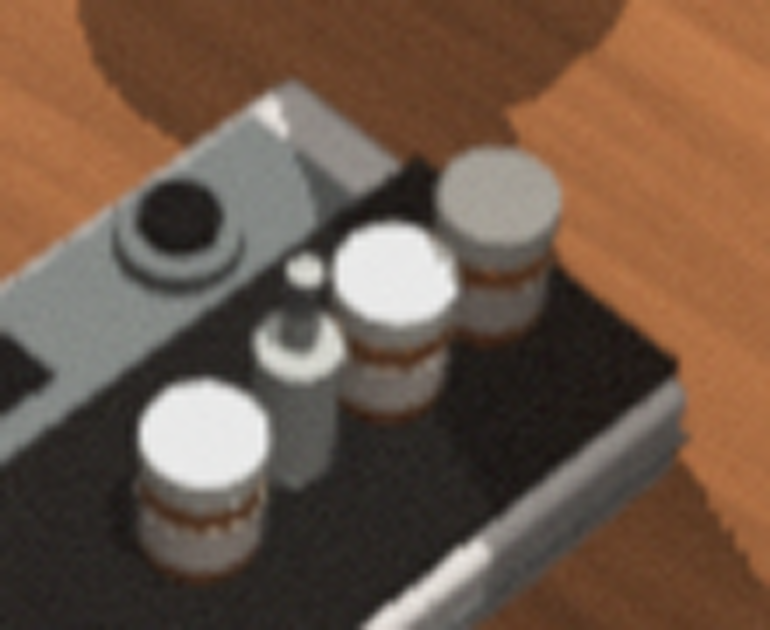

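View pics/s15b.png

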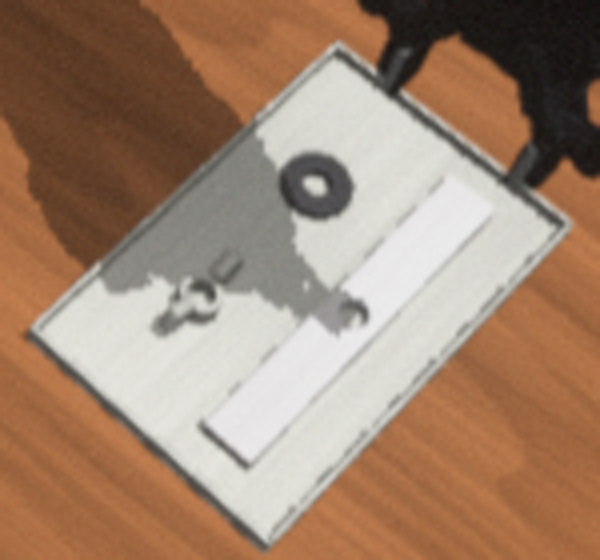

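View pics/t15.png

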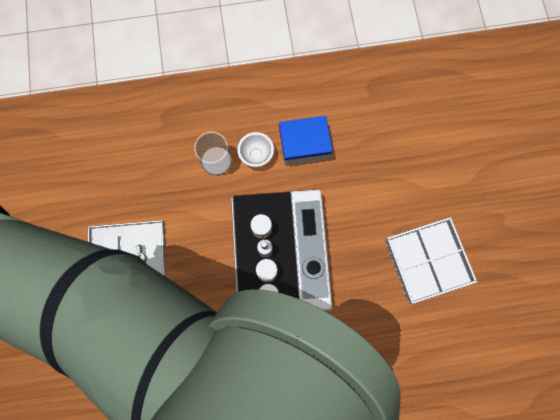

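Nut, washer and bar all lie flat and apart. Jar lid centres in the scene crop are (205,435), (395,272) and (498,197), which I'll now convert.

```bash
python3 - <<'E'
from fit import *
S=lambda u,v:px(u,v,7,270,140)
th=-.081;Q=np.array([[np.cos(th),np.sin(th)],[-np.sin(th),np.cos(th)]])
for n,p in [("scene",S(204,436)),("scene",S(395,273)),("scene",S(498,197)),("top",(261,226)),("top",(267,270.5))]:
    w=ray(n,*p,.125); print(n,w.round(4),(Q@(w[:2]-[.5443,.0234])).round(4))
print("nominal",[ (np.array([.5443,.0234])+Q.T@[x,0]).round(4) for x in(.042,-.042,-.092)])
tc=np.array([.4793,-.3128]);a=.157;R=np.array([[np.cos(a),-np.sin(a)],[np.sin(a),np.cos(a)]])
for q in [(1,1),(1,-1),(-1,1),(-1,-1)]: print(q,tc+R@(np.array(q)*.035))
E
python3 go.py .586 .020 .2 1.49
```

```text
scene [0.589  0.0241 0.125 ] [0.0445 0.0043]
scene [0.5016 0.0259 0.125 ] [-0.0427 -0.0009]
scene [0.4559 0.0301 0.125 ] [-0.0886 -0.0005]
top [0.5843 0.0237 0.125 ] [0.0399 0.0035]
top [0.4985 0.0248 0.125 ] [-0.0458 -0.0023]
nominal [array([0.5862, 0.02  ]), array([0.5024, 0.0268]), array([0.4526, 0.0308])]
(1, 1) [ 0.50839707 -0.27275802]
(1, -1) [ 0.51934198 -0.34189707]
(-1, 1) [ 0.43925802 -0.28370293]
(-1, -1) [ 0.45020293 -0.35284198]
t 21.42 pos [0.5302 0.3543 0.2015] psi 1.505 w 0.0601 F [-0.6  0.3  0.2] j7 0.4
dx -329.9 dy 0.5 dz -77.7 yaw 0.015 tilt 0.39
```

```bash
python3 go.py .5866 .0235 .2 1.49
python3 -m crank '[{"hand":0.2,"dx":-38,"dy":0,"dz":-9,"yaw":0},{"hand":0.1,"dx":-76,"dy":0,"dz":-18,"yaw":0},{"hand":0.1,"dx":-114,"dy":0,"dz":-27,"yaw":0},{"hand":0.1,"dx":-152,"dy":0,"dz":-36,"yaw":0},{"hand":0.1,"dx":-190,"dy":0,"dz":-45,"yaw":0},{"hand":0.1,"dx":-228,"dy":0,"dz":-54,"yaw":0.015},{"hand":0.1,"dx":-266,"dy":0,"dz":-63,"yaw":0.015},{"hand":0.1,"dx":-300,"dy":0,"dz":-72,"yaw":0.015},{"hand":0.1,"dx":-325,"dy":0,"dz":-78,"yaw":0.015},{"hand":0.1,"dx":-325,"dy":0,"dz":-78,"yaw":0.015},{"hand":0.1,"dx":-325,"dy":0,"dz":-78,"yaw":0.015}]'
python3 go.py .5866 .0235 .098 1.49
```

```text
t 21.42 pos [0.5302 0.3543 0.2015] psi 1.505 w 0.0601 F [-0.6  0.3  0.2] j7 0.4
dx -326.3 dy 0.5 dz -78.1 yaw 0.015 tilt 0.39
clock: 22.33
position: [0.5854, 0.0219, 0.1959]
tool_rot: [-1.57, 0.0, 1.487]
force: [0.3, 0.4, 0.5]
grip_width: 0.0768
t 22.33 pos [0.5854 0.0219 0.1959] psi 1.487 w 0.0768 F [0.3 0.4 0.5] j7 0.92
dx 1.7 dy 97.9 dz -1.1 yaw -0.003 tilt 0.02
```

```bash
python3 -m crank '[{"hand":0.1,"dx":2,"dy":20,"dz":-1,"yaw":0},{"hand":0.1,"dx":2,"dy":45,"dz":-1,"yaw":0},{"hand":0.1,"dx":2,"dy":70,"dz":-1,"yaw":0},{"hand":0.1,"dx":2,"dy":86,"dz":-1,"yaw":0},{"hand":0.1,"dx":2,"dy":95,"dz":-1,"yaw":0},{"hand":0.1,"dx":2,"dy":98,"dz":-1,"yaw":0},{"hand":0.1,"dx":2,"dy":98,"dz":-1,"yaw":0}]' 30
python3 go.py .5866 .0235 .098 1.49
python3 - <<'E'
from h import *
crop("scene",240,130,140,105,5,"pics/s16.png")
E
```

```text
clock: 22.92
position: [0.5866, 0.0263, 0.0979]
tool_rot: [-1.57, -0.0, 1.491]
force: [-0.2, -1.0, 0.1]
grip_width: 0.0767
t 22.92 pos [0.5866 0.0263 0.0979] psi 1.491 w 0.0767 F [-0.2 -1.   0.1] j7 0.82
dx -2.8 dy -0.1 dz -0.2 yaw 0.001 tilt 0.03
```

View pics/s16.png

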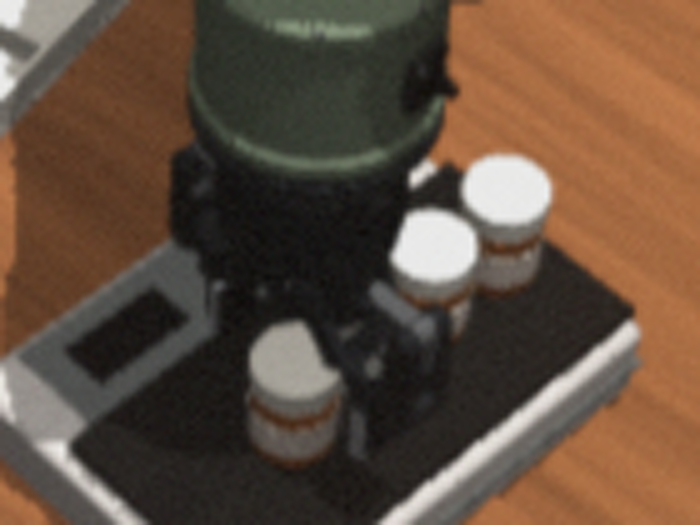

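Run:
```python
from h import *
for P in [(.5866,.0235,.125),(.5866,.064,.108),(.5866,.064,.098),(.5975,.064,.105),(.5755,.064,.105)]:
    p=proj("scene",P)[0]; print(P,((p-[240,130])*5).round())
p=np.array([295,360])/5+[240,130]; print(ray("scene",*p,.125))
```

```text
(0.5866, 0.0235, 0.125) [296. 355.]
(0.5866, 0.064, 0.108) [367. 432.]
(0.5866, 0.064, 0.098) [365. 445.]
(0.5975, 0.064, 0.105) [349. 451.]
(0.5755, 0.064, 0.105) [383. 420.]
[0.58891297 0.02478931 0.125     ]
```

```bash
python3 -m crank '[{"hand":0.2,"dx":-1,"dy":0,"dz":1,"yaw":0},{"hand":0.3,"dx":-1,"dy":0,"dz":1,"yaw":0},{"hand":0.38,"dx":-1,"dy":0,"dz":1,"yaw":0},{"hand":0.45,"dx":-1,"dy":0,"dz":1,"yaw":0},{"hand":0.52,"dx":-1,"dy":0,"dz":1,"yaw":0},{"hand":0.6,"dx":-1,"dy":0,"dz":1,"yaw":0},{"hand":0.6,"dx":-1,"dy":0,"dz":1,"yaw":0},{"hand":0.6,"dx":-1,"dy":0,"dz":1,"yaw":0},{"hand":0.6,"dx":-1,"dy":0,"dz":1,"yaw":0}]' 30
python3 -m crank '[{"hand":0.62,"dx":0,"dy":-5,"dz":0,"yaw":0},{"hand":0.62,"dx":0,"dy":-20,"dz":0,"yaw":0},{"hand":0.62,"dx":0,"dy":-45,"dz":0,"yaw":0},{"hand":0.62,"dx":0,"dy":-75,"dz":0,"yaw":0},{"hand":0.62,"dx":0,"dy":-105,"dz":0,"yaw":0},{"hand":0.62,"dx":0,"dy":-115,"dz":0,"yaw":0},{"hand":0.62,"dx":0,"dy":-115,"dz":0,"yaw":0}]'
python3 go.py .5193 -.3419 .2 1.73
python3 - <<'E'
from h import *
cv2.imwrite("pics/s17.png",bot.grab_frame("scene")[:,:,::-1]);cv2.imwrite("pics/t17.png",bot.grab_frame("top")[:,:,::-1])
E
```

```text
clock: 23.72
position: [0.5859, 0.0244, 0.0982]
tool_rot: [-1.571, 0.0, 1.49]
force: [-1.0, -0.6, 5.4]
grip_width: 0.0394
clock: 24.3
position: [0.5867, 0.0248, 0.2165]
tool_rot: [-1.575, -0.0, 1.49]
force: [0.6, -1.5, -1.1]
grip_width: 0.0394
t 24.3 pos [0.5867 0.0248 0.2165] psi 1.49 w 0.0394 F [ 0.6 -1.5 -1.1] j7 0.93
dx -371.0 dy 16.1 dz 37.6 yaw -0.240 tilt 0.26
```

View pics/s17.png

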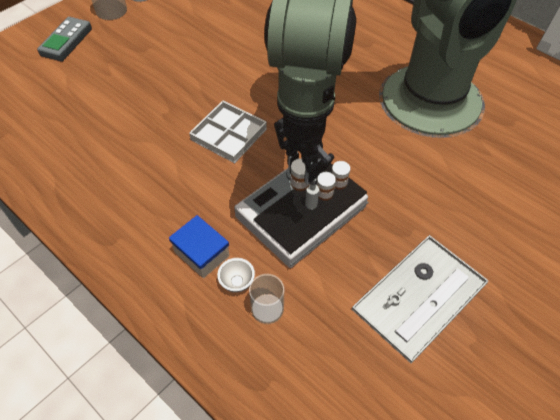

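View pics/t17.png

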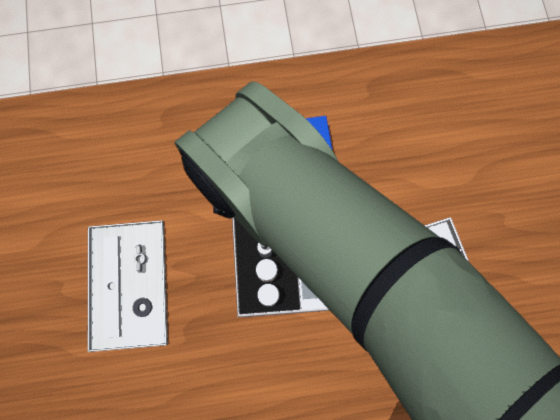

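Jar A is held upright and both trays are where they were. On to the far-right compartment.

```bash
python3 -m crank '[{"hand":0.62,"dx":-36,"dy":0,"dz":4,"yaw":-0.02},{"hand":0.62,"dx":-72,"dy":0,"dz":8,"yaw":-0.05},{"hand":0.62,"dx":-108,"dy":0,"dz":12,"yaw":-0.08},{"hand":0.62,"dx":-144,"dy":0,"dz":16,"yaw":-0.11},{"hand":0.62,"dx":-180,"dy":0,"dz":20,"yaw":-0.14},{"hand":0.62,"dx":-216,"dy":0,"dz":24,"yaw":-0.17},{"hand":0.62,"dx":-252,"dy":0,"dz":28,"yaw":-0.2},{"hand":0.62,"dx":-288,"dy":0,"dz":32,"yaw":-0.22},{"hand":0.62,"dx":-324,"dy":0,"dz":36,"yaw":-0.24},{"hand":0.62,"dx":-355,"dy":16,"dz":38,"yaw":-0.24},{"hand":0.62,"dx":-371,"dy":40,"dz":38,"yaw":-0.24},{"hand":0.62,"dx":-371,"dy":66,"dz":38,"yaw":-0.24}]'
python3 -m crank '[{"hand":0.62,"dx":0,"dy":0,"dz":0,"yaw":0},{"hand":0.62,"dx":0,"dy":0,"dz":0,"yaw":0}]'
python3 go.py .5193 -.3419 .038 1.73
python3 - <<'E'
from h import *
crop("scene",170,70,140,105,5,"pics/s18.png")
crop("top",370,190,140,120,5,"pics/t18.png")
E
```

```text
clock: 25.4
position: [0.516, -0.3468, 0.1447]
tool_rot: [-1.569, 0.001, 1.725]
force: [-0.0, -1.1, -1.4]
grip_width: 0.039
clock: 25.57
position: [0.5171, -0.3412, 0.1456]
tool_rot: [-1.569, -0.003, 1.731]
force: [1.6, 0.1, -1.0]
grip_width: 0.0392
t 25.57 pos [ 0.5171 -0.3412  0.1456] psi 1.731 w 0.0392 F [ 1.6  0.1 -1. ] j7 1.73
dx -1.4 dy 107.6 dz -2.2 yaw 0.001 tilt 0.21
```

View pics/s18.png

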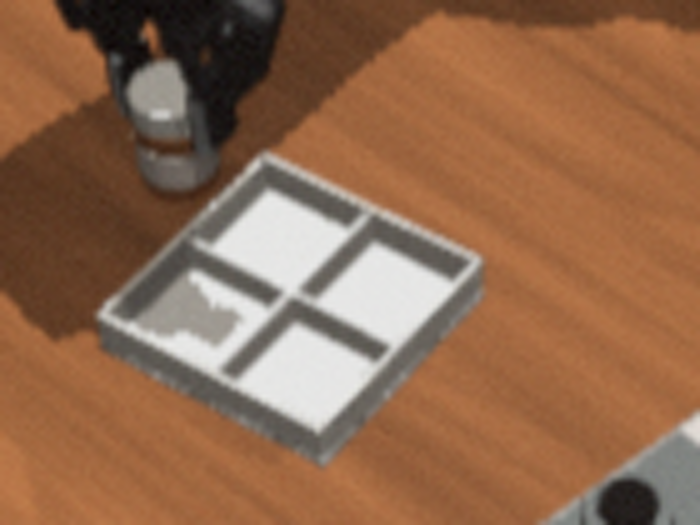

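View pics/t18.png

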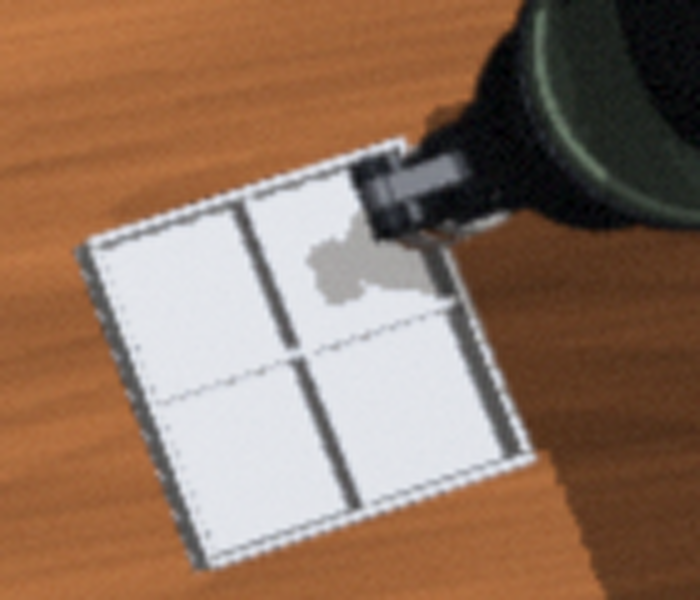

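Run:
```python
from fit import *
tc=np.array([.4793,-.3128]);a=.157;R=np.array([[np.cos(a),-np.sin(a)],[np.sin(a),np.cos(a)]])
for q in [(1,1),(1,-1),(-1,-1),(-1,1)]:
    w=tc+R@(np.array(q)*.072); p=proj("top",(*w,.028))[0]; s=proj("scene",(*w,.028))[0]
    print(q,((p-[370,190])*5).round(),((s-[170,70])*5).round())
T=lambda u,v:px(u,v,5,370,190);S=lambda u,v:px(u,v,5,170,70)
c=[(.072,.072,.028),(-.072,.072,.028),(-.072,-.072,.028),(.072,-.072,.028),(0,0,.028)]
o=[("top",T(*p),q) for p,q in zip([(85,243),(200,568),(533,457),(403,140),(298,354)],c)]
o2=[("scene",S(*p),q) for p,q in zip([(322,457),(482,258),(263,155),(100,318),(293,295)],c)]
print(fit(o,[.48,-.31,.16])[0],fit(o2,[.48,-.31,.16]))
```

```text
(1, 1) [ 78. 238.] [321. 433.]
(1, -1) [396. 135.] [ 96. 314.]
(-1, -1) [529. 461.] [266. 152.]
(-1, 1) [202. 570.] [486. 259.]
[ 0.47903208 -0.31313982  0.14997893] (array([ 0.48171556, -0.31210624,  0.16785843]), array([[ 0.2, -3.8],
       [ 0.6,  1. ],
       [ 0.1,  0.4],
       [-0.9,  0.6],
       [-0.2, -0.7]]))
```

```bash
python3 go.py .5195 -.3419 .036 1.73
python3 -m crank '[{"hand":0.62,"dx":-1,"dy":25,"dz":-2,"yaw":0},{"hand":0.62,"dx":-1,"dy":50,"dz":-2,"yaw":0},{"hand":0.62,"dx":-1,"dy":75,"dz":-2,"yaw":0},{"hand":0.62,"dx":-1,"dy":92,"dz":-2,"yaw":0},{"hand":0.62,"dx":-1,"dy":102,"dz":-2,"yaw":0},{"hand":0.62,"dx":-1,"dy":107,"dz":-2,"yaw":0},{"hand":0.62,"dx":-1,"dy":109,"dz":-2,"yaw":0},{"hand":0.62,"dx":-1,"dy":109,"dz":-2,"yaw":0}]'
python3 go.py .5195 -.3419 .032 1.73
```

```text
t 25.67 pos [ 0.5185 -0.3414  0.1479] psi 1.731 w 0.039 F [1.  0.4 0. ] j7 1.73
dx -0.7 dy 111.9 dz -0.8 yaw 0.001 tilt 0.05
clock: 26.33
position: [0.5205, -0.343, 0.0387]
tool_rot: [-1.572, 0.001, 1.73]
force: [0.1, -0.3, -1.2]
grip_width: 0.0389
t 26.33 pos [ 0.5205 -0.343   0.0387] psi 1.73 w 0.0389 F [ 0.1 -0.3 -1.2] j7 1.64
dx 1.3 dy 6.7 dz 0.8 yaw 0.000 tilt 0.06
```

```bash
python3 -m crank '[{"hand":0.62,"dx":0,"dy":2,"dz":0,"yaw":0},{"hand":0.62,"dx":0,"dy":4,"dz":0,"yaw":0},{"hand":0.62,"dx":0,"dy":6,"dz":0,"yaw":0},{"hand":0.62,"dx":0,"dy":6,"dz":0,"yaw":0}]'
```

```text
clock: 26.67
position: [0.5203, -0.3432, 0.0323]
tool_rot: [-1.572, 0.001, 1.73]
force: [0.1, -0.7, 1.9]
grip_width: 0.039
```

```bash
python3 -m crank '[{"hand":0.6,"dx":0,"dy":0.5,"dz":0,"yaw":0},{"hand":0.52,"dx":0,"dy":0.5,"dz":0,"yaw":0},{"hand":0.45,"dx":0,"dy":0.5,"dz":0,"yaw":0},{"hand":0.38,"dx":0,"dy":0,"dz":0,"yaw":0},{"hand":0.35,"dx":0,"dy":-2,"dz":0,"yaw":0},{"hand":0.35,"dx":0,"dy":-10,"dz":0,"yaw":0},{"hand":0.35,"dx":0,"dy":-30,"dz":0,"yaw":0},{"hand":0.35,"dx":0,"dy":-65,"dz":0,"yaw":0},{"hand":0.3,"dx":0,"dy":-100,"dz":0,"yaw":0},{"hand":0.2,"dx":0,"dy":-135,"dz":0,"yaw":0},{"hand":0.1,"dx":0,"dy":-165,"dz":0,"yaw":0},{"hand":0.1,"dx":0,"dy":-170,"dz":0,"yaw":0}]'
python3 go.py .5005 .0255 .2 1.49
python3 - <<'E'
from h import *
crop("scene",170,70,140,105,5,"pics/s19.png")
E
```

```text
clock: 27.67
position: [0.5217, -0.3433, 0.2077]
tool_rot: [-1.576, 0.004, 1.73]
force: [0.2, -0.4, -0.3]
grip_width: 0.0772
t 27.67 pos [ 0.5217 -0.3433  0.2077] psi 1.73 w 0.0772 F [ 0.2 -0.4 -0.3] j7 1.78
dx 367.5 dy 6.3 dz -37.5 yaw 0.240 tilt 0.37
```

View pics/s19.png

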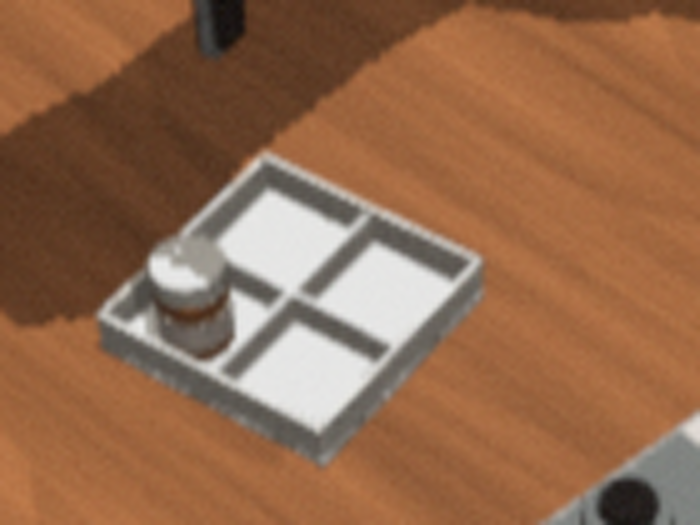

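Jar A stands in its compartment at scene crop (190,295). Next, jar B.

```bash
python3 -m crank '[{"hand":0.1,"dx":36,"dy":0,"dz":-4,"yaw":0.02},{"hand":0.1,"dx":72,"dy":0,"dz":-8,"yaw":0.05},{"hand":0.1,"dx":108,"dy":0,"dz":-12,"yaw":0.08},{"hand":0.1,"dx":144,"dy":0,"dz":-16,"yaw":0.11},{"hand":0.1,"dx":180,"dy":0,"dz":-20,"yaw":0.14},{"hand":0.1,"dx":216,"dy":0,"dz":-24,"yaw":0.17},{"hand":0.1,"dx":252,"dy":0,"dz":-28,"yaw":0.2},{"hand":0.1,"dx":288,"dy":0,"dz":-32,"yaw":0.22},{"hand":0.1,"dx":324,"dy":0,"dz":-36,"yaw":0.24},{"hand":0.1,"dx":355,"dy":4,"dz":-38,"yaw":0.24},{"hand":0.1,"dx":367,"dy":6,"dz":-38,"yaw":0.24},{"hand":0.1,"dx":367,"dy":6,"dz":-38,"yaw":0.24}]'
python3 -m crank '[{"hand":0.1,"dx":0,"dy":0,"dz":0,"yaw":0},{"hand":0.1,"dx":0,"dy":0,"dz":0,"yaw":0}]'
python3 go.py .5005 .0255 .098 1.49
```

```text
clock: 28.72
position: [0.4983, 0.0287, 0.1954]
tool_rot: [-1.57, -0.001, 1.495]
force: [0.3, 0.1, 0.0]
grip_width: 0.0771
clock: 28.88
position: [0.4992, 0.0244, 0.1955]
tool_rot: [-1.57, 0.0, 1.489]
force: [-0.0, -0.8, 0.3]
grip_width: 0.0769
t 28.88 pos [0.4992 0.0244 0.1955] psi 1.489 w 0.0769 F [-0.  -0.8  0.3] j7 0.88
dx 1.3 dy 97.5 dz -1.2 yaw -0.001 tilt 0.04
```

```bash
python3 -m crank '[{"hand":0.1,"dx":1,"dy":20,"dz":-1,"yaw":0},{"hand":0.1,"dx":1,"dy":45,"dz":-1,"yaw":0},{"hand":0.1,"dx":1,"dy":70,"dz":-1,"yaw":0},{"hand":0.1,"dx":1,"dy":86,"dz":-1,"yaw":0},{"hand":0.1,"dx":1,"dy":95,"dz":-1,"yaw":0},{"hand":0.1,"dx":1,"dy":98,"dz":-1,"yaw":0},{"hand":0.1,"dx":1,"dy":98,"dz":-1,"yaw":0}]' 30
python3 go.py .5005 .0255 .098 1.49
python3 -m crank '[{"hand":0.2,"dx":0,"dy":0,"dz":0,"yaw":0},{"hand":0.3,"dx":0,"dy":0,"dz":0,"yaw":0},{"hand":0.38,"dx":0,"dy":0,"dz":0,"yaw":0},{"hand":0.45,"dx":0,"dy":0,"dz":0,"yaw":0},{"hand":0.52,"dx":0,"dy":0,"dz":0,"yaw":0},{"hand":0.6,"dx":0,"dy":0,"dz":0,"yaw":0},{"hand":0.6,"dx":0,"dy":0,"dz":0,"yaw":0},{"hand":0.6,"dx":0,"dy":0,"dz":0,"yaw":0},{"hand":0.6,"dx":0,"dy":0,"dz":0,"yaw":0}]' 30
python3 go.py .5005 .0255 .098 1.49
```

```text
clock: 29.47
position: [0.5004, 0.0258, 0.0977]
tool_rot: [-1.57, 0.0, 1.489]
force: [-0.4, 0.3, -0.3]
grip_width: 0.0768
t 29.47 pos [0.5004 0.0258 0.0977] psi 1.489 w 0.0768 F [-0.4  0.3 -0.3] j7 0.74
dx -0.3 dy -0.3 dz -0.1 yaw -0.001 tilt 0.03
clock: 30.22
position: [0.5006, 0.0262, 0.0982]
tool_rot: [-1.571, 0.0, 1.49]
force: [-1.2, -1.8, 7.9]
grip_width: 0.0391
t 30.22 pos [0.5006 0.0262 0.0982] psi 1.49 w 0.0391 F [-1.2 -1.8  7.9] j7 0.74
dx -0.7 dy 0.2 dz 0.1 yaw -0.000 tilt 0.04
```

```bash
python3 -m crank '[{"hand":0.62,"dx":0,"dy":-5,"dz":0,"yaw":0},{"hand":0.62,"dx":0,"dy":-20,"dz":0,"yaw":0},{"hand":0.62,"dx":0,"dy":-45,"dz":0,"yaw":0},{"hand":0.62,"dx":0,"dy":-75,"dz":0,"yaw":0},{"hand":0.62,"dx":0,"dy":-105,"dz":0,"yaw":0},{"hand":0.62,"dx":0,"dy":-115,"dz":0,"yaw":0},{"hand":0.62,"dx":0,"dy":-115,"dz":0,"yaw":0}]'
python3 go.py .4515 -.3525 .15 1.73
python3 - <<'E'
from h import *
cv2.imwrite("pics/s20.png",bot.grab_frame("scene")[:,:,::-1])
E
```

```text
clock: 30.8
position: [0.5014, 0.0264, 0.2153]
tool_rot: [-1.575, 0.0, 1.49]
force: [-0.2, -0.0, -1.0]
grip_width: 0.039
t 30.8 pos [0.5014 0.0264 0.2153] psi 1.49 w 0.039 F [-0.2 -0.  -1. ] j7 0.9
dx -381.7 dy 65.2 dz 19.2 yaw -0.240 tilt 0.22
```

View pics/s20.png

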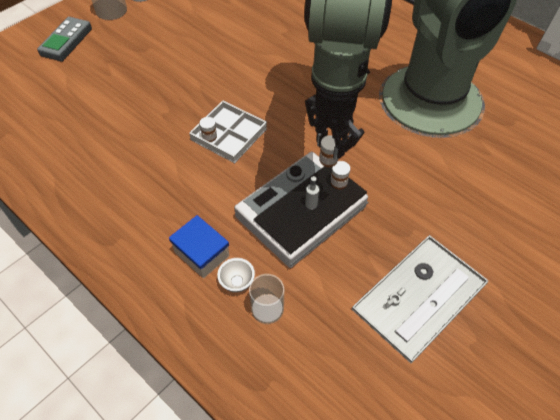

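Jar B is held upright and the trays are unchanged. It goes to compartment (-,-).

```bash
python3 -m crank '[{"hand":0.62,"dx":-36,"dy":0,"dz":2,"yaw":-0.02},{"hand":0.62,"dx":-72,"dy":0,"dz":4,"yaw":-0.05},{"hand":0.62,"dx":-108,"dy":0,"dz":6,"yaw":-0.08},{"hand":0.62,"dx":-144,"dy":0,"dz":8,"yaw":-0.11},{"hand":0.62,"dx":-180,"dy":0,"dz":10,"yaw":-0.14},{"hand":0.62,"dx":-216,"dy":0,"dz":12,"yaw":-0.17},{"hand":0.62,"dx":-252,"dy":0,"dz":14,"yaw":-0.2},{"hand":0.62,"dx":-288,"dy":0,"dz":16,"yaw":-0.22},{"hand":0.62,"dx":-324,"dy":0,"dz":18,"yaw":-0.24},{"hand":0.62,"dx":-360,"dy":16,"dz":19,"yaw":-0.24},{"hand":0.62,"dx":-382,"dy":40,"dz":19,"yaw":-0.24},{"hand":0.62,"dx":-382,"dy":65,"dz":19,"yaw":-0.24}]'
python3 -m crank '[{"hand":0.62,"dx":0,"dy":0,"dz":0,"yaw":0},{"hand":0.62,"dx":0,"dy":0,"dz":0,"yaw":0},{"hand":0.62,"dx":0,"dy":0,"dz":0,"yaw":0}]'
python3 go.py .4515 -.3525 .036 1.73
python3 - <<'E'
from h import *
crop("scene",170,70,140,105,5,"pics/s21.png")
E
```

```text
clock: 31.85
position: [0.4486, -0.3578, 0.1452]
tool_rot: [-1.569, 0.001, 1.724]
force: [-0.9, -0.8, -1.1]
grip_width: 0.0389
clock: 32.1
position: [0.4512, -0.3518, 0.1485]
tool_rot: [-1.571, -0.0, 1.732]
force: [0.5, 0.3, -0.1]
grip_width: 0.0388
t 32.1 pos [ 0.4512 -0.3518  0.1485] psi 1.732 w 0.0388 F [ 0.5  0.3 -0.1] j7 1.79
dx -0.8 dy 112.5 dz -0.1 yaw 0.002 tilt 0.03
```

View pics/s21.png

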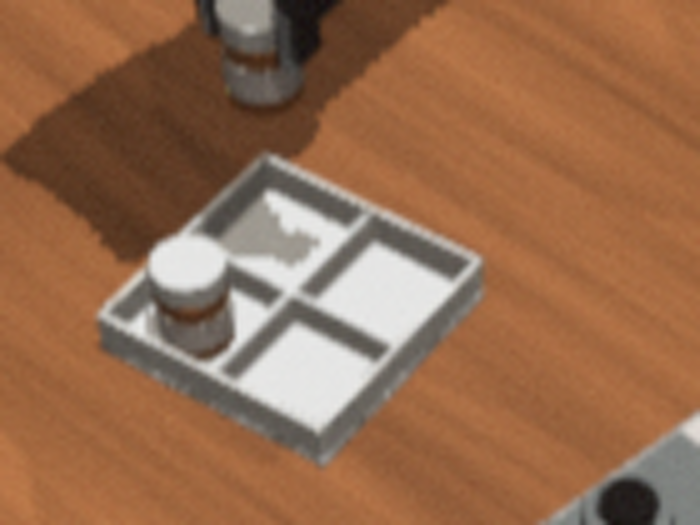

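```bash
python3 -m crank '[{"hand":0.62,"dx":-1,"dy":25,"dz":0,"yaw":0},{"hand":0.62,"dx":-1,"dy":50,"dz":0,"yaw":0},{"hand":0.62,"dx":-1,"dy":75,"dz":0,"yaw":0},{"hand":0.62,"dx":-1,"dy":92,"dz":0,"yaw":0},{"hand":0.62,"dx":-1,"dy":102,"dz":0,"yaw":0},{"hand":0.62,"dx":-1,"dy":108,"dz":0,"yaw":0},{"hand":0.62,"dx":-1,"dy":112,"dz":0,"yaw":0},{"hand":0.62,"dx":-1,"dy":114,"dz":0,"yaw":0},{"hand":0.62,"dx":-1,"dy":116,"dz":0,"yaw":0},{"hand":0.62,"dx":-1,"dy":116,"dz":0,"yaw":0}]'
python3 go.py .4515 -.3525 .032 1.73
```

```text
clock: 32.98
position: [0.4512, -0.3541, 0.0324]
tool_rot: [-1.572, 0.001, 1.73]
force: [0.6, 0.8, -0.6]
grip_width: 0.0389
t 32.98 pos [ 0.4512 -0.3541  0.0324] psi 1.73 w 0.0389 F [ 0.6  0.8 -0.6] j7 1.67
dx 1.6 dy 0.4 dz -0.6 yaw -0.000 tilt 0.07
```

```bash
python3 -m crank '[{"hand":0.62,"dx":0,"dy":1,"dz":0,"yaw":0},{"hand":0.62,"dx":0,"dy":1,"dz":0,"yaw":0},{"hand":0.6,"dx":0,"dy":1,"dz":0,"yaw":0},{"hand":0.52,"dx":0,"dy":1,"dz":0,"yaw":0},{"hand":0.45,"dx":0,"dy":0.5,"dz":0,"yaw":0},{"hand":0.38,"dx":0,"dy":0,"dz":0,"yaw":0},{"hand":0.35,"dx":0,"dy":-2,"dz":0,"yaw":0},{"hand":0.35,"dx":0,"dy":-10,"dz":0,"yaw":0},{"hand":0.35,"dx":0,"dy":-30,"dz":0,"yaw":0},{"hand":0.35,"dx":0,"dy":-65,"dz":0,"yaw":0},{"hand":0.3,"dx":0,"dy":-100,"dz":0,"yaw":0},{"hand":0.2,"dx":0,"dy":-135,"dz":0,"yaw":0}]'
python3 -m crank '[{"hand":0.1,"dx":0,"dy":-30,"dz":0,"yaw":0},{"hand":0.1,"dx":0,"dy":-35,"dz":0,"yaw":0},{"hand":0.1,"dx":0,"dy":-35,"dz":0,"yaw":0}]'
python3 - <<'E'
from h import *
im=bot.grab_frame("scene")[:,:,::-1]
cv2.imwrite("pics/s22.png",im);crop("scene",300,130,70,70,8,"pics/s22b.png",im)
cv2.imwrite("pics/t22.png",bot.grab_frame("top")[:,:,::-1])
E
```

```text
clock: 33.98
position: [0.4505, -0.3533, 0.1688]
tool_rot: [-1.571, -0.001, 1.731]
force: [0.5, -0.6, -0.5]
grip_width: 0.0681
clock: 34.23
position: [0.4514, -0.3543, 0.2042]
tool_rot: [-1.573, 0.003, 1.73]
force: [-0.0, -0.5, 0.4]
grip_width: 0.0767
```

View pics/s22.png

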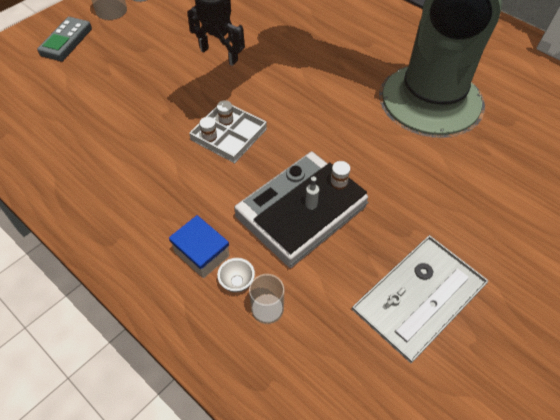

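View pics/s22b.png

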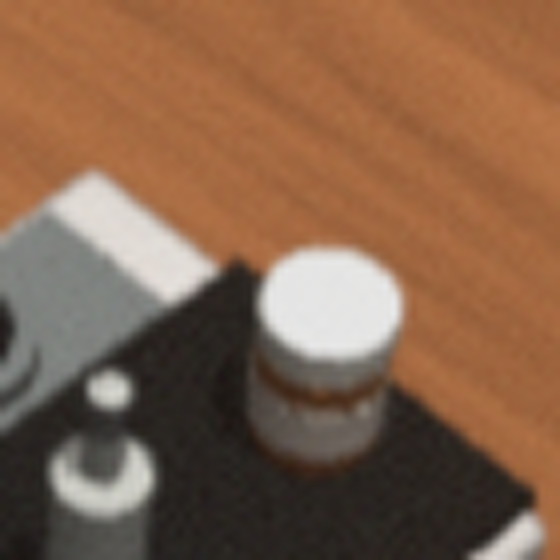

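View pics/t22.png

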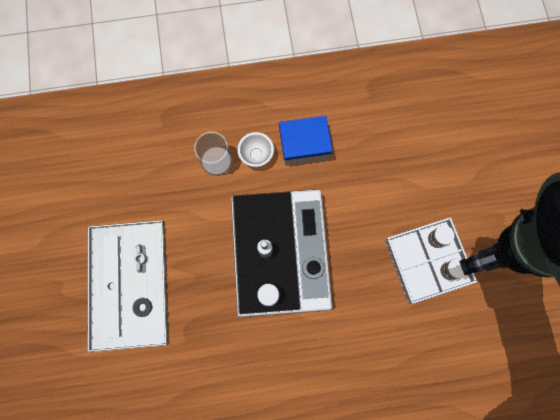

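Two jars stand in the tray. Jar C's lid is at scene (341,168), top (268,294). The bar lies along the tray's left side.

```bash
python3 - <<'E'
from fit import *
print(ray("scene",*px(330,304,8,300,130),.125),ray("top",268,294.5,.125))
E
python3 go.py .4555 .030 .2 1.49
```

```text
[0.45546253 0.02994514 0.125     ] [0.45422834 0.02946352 0.125     ]
t 34.33 pos [ 0.4503 -0.3539  0.2014] psi 1.73 w 0.0771 F [ 0.2 -0.7 -0.3] j7 1.84
dx 378.2 dy 1.4 dz -65.9 yaw 0.240 tilt 0.04
```

```bash
python3 -m crank '[{"hand":0.1,"dx":36,"dy":0,"dz":-6,"yaw":0.02},{"hand":0.1,"dx":72,"dy":0,"dz":-12,"yaw":0.05},{"hand":0.1,"dx":108,"dy":0,"dz":-19,"yaw":0.08},{"hand":0.1,"dx":144,"dy":0,"dz":-25,"yaw":0.11},{"hand":0.1,"dx":180,"dy":0,"dz":-31,"yaw":0.14},{"hand":0.1,"dx":216,"dy":0,"dz":-38,"yaw":0.17},{"hand":0.1,"dx":252,"dy":0,"dz":-44,"yaw":0.2},{"hand":0.1,"dx":288,"dy":0,"dz":-50,"yaw":0.22},{"hand":0.1,"dx":324,"dy":0,"dz":-57,"yaw":0.24},{"hand":0.1,"dx":358,"dy":1,"dz":-63,"yaw":0.24},{"hand":0.1,"dx":378,"dy":1,"dz":-66,"yaw":0.24},{"hand":0.1,"dx":378,"dy":1,"dz":-66,"yaw":0.24}]'
python3 -m crank '[{"hand":0.1,"dx":0,"dy":0,"dz":0,"yaw":0},{"hand":0.1,"dx":0,"dy":0,"dz":0,"yaw":0},{"hand":0.1,"dx":0,"dy":0,"dz":0,"yaw":0}]'
python3 go.py .455 .030 .098 1.49
```

```text
clock: 35.33
position: [0.4552, 0.0342, 0.2001]
tool_rot: [-1.569, -0.002, 1.496]
force: [0.2, 0.9, 0.5]
grip_width: 0.0773
clock: 35.58
position: [0.4557, 0.0288, 0.2002]
tool_rot: [-1.57, 0.0, 1.489]
force: [0.6, -0.0, 0.1]
grip_width: 0.0768
t 35.58 pos [0.4557 0.0288 0.2002] psi 1.489 w 0.0768 F [ 0.6 -0.   0.1] j7 0.88
dx 1.2 dy 102.2 dz 0.7 yaw -0.001 tilt 0.07
```

```bash
python3 -m crank '[{"hand":0.1,"dx":1,"dy":20,"dz":0,"yaw":0},{"hand":0.1,"dx":1,"dy":45,"dz":0,"yaw":0},{"hand":0.1,"dx":1,"dy":70,"dz":0,"yaw":0},{"hand":0.1,"dx":1,"dy":88,"dz":0,"yaw":0},{"hand":0.1,"dx":1,"dy":98,"dz":0,"yaw":0},{"hand":0.1,"dx":1,"dy":102,"dz":0,"yaw":0},{"hand":0.1,"dx":1,"dy":102,"dz":0,"yaw":0}]' 30
python3 go.py .455 .030 .098 1.49
python3 -m crank '[{"hand":0.2,"dx":0,"dy":0,"dz":0,"yaw":0},{"hand":0.3,"dx":0,"dy":0,"dz":0,"yaw":0},{"hand":0.38,"dx":0,"dy":0,"dz":0,"yaw":0},{"hand":0.45,"dx":0,"dy":0,"dz":0,"yaw":0},{"hand":0.52,"dx":0,"dy":0,"dz":0,"yaw":0},{"hand":0.6,"dx":0,"dy":0,"dz":0,"yaw":0},{"hand":0.6,"dx":0,"dy":0,"dz":0,"yaw":0},{"hand":0.6,"dx":0,"dy":0,"dz":0,"yaw":0},{"hand":0.6,"dx":0,"dy":0,"dz":0,"yaw":0}]' 30
python3 -m crank '[{"hand":0.62,"dx":0,"dy":-5,"dz":0,"yaw":0},{"hand":0.62,"dx":0,"dy":-20,"dz":0,"yaw":0},{"hand":0.62,"dx":0,"dy":-45,"dz":0,"yaw":0},{"hand":0.62,"dx":0,"dy":-75,"dz":0,"yaw":0},{"hand":0.62,"dx":0,"dy":-105,"dz":0,"yaw":0},{"hand":0.62,"dx":0,"dy":-115,"dz":0,"yaw":0},{"hand":0.62,"dx":0,"dy":-115,"dz":0,"yaw":0}]'
python3 go.py .509 -.273 .15 1.73
python3 - <<'E'
from h import *
cv2.imwrite("pics/s23.png",bot.grab_frame("scene")[:,:,::-1])
E
```

```text
clock: 36.17
position: [0.4559, 0.0304, 0.0985]
tool_rot: [-1.57, 0.0, 1.489]
force: [-1.1, 0.5, 0.3]
grip_width: 0.0771
t 36.17 pos [0.4559 0.0304 0.0985] psi 1.489 w 0.0771 F [-1.1  0.5  0.3] j7 0.69
dx -0.5 dy 0.5 dz 0.9 yaw -0.001 tilt 0.05
clock: 36.92
position: [0.4564, 0.0307, 0.0992]
tool_rot: [-1.572, 0.0, 1.49]
force: [-1.5, -0.9, 8.7]
grip_width: 0.0389
clock: 37.5
position: [0.4571, 0.0309, 0.2162]
tool_rot: [-1.575, 0.0, 1.489]
force: [-0.1, 0.6, -1.4]
grip_width: 0.0389
t 37.5 pos [0.4571 0.0309 0.2162] psi 1.489 w 0.0389 F [-0.1  0.6 -1.4] j7 0.89
dx -298.6 dy 66.5 dz -76.1 yaw -0.241 tilt 0.22
```

View pics/s23.png

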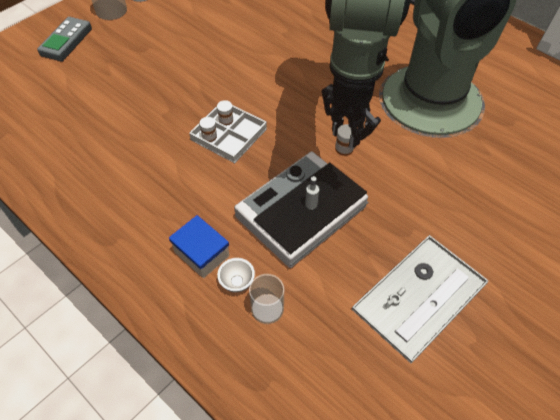

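Jar C is held upright. To compartment (+,+).

```bash
python3 -m crank '[{"hand":0.62,"dx":-36,"dy":0,"dz":-9,"yaw":-0.03},{"hand":0.62,"dx":-72,"dy":0,"dz":-18,"yaw":-0.06},{"hand":0.62,"dx":-108,"dy":0,"dz":-27,"yaw":-0.09},{"hand":0.62,"dx":-144,"dy":0,"dz":-36,"yaw":-0.12},{"hand":0.62,"dx":-180,"dy":0,"dz":-45,"yaw":-0.15},{"hand":0.62,"dx":-216,"dy":0,"dz":-54,"yaw":-0.18},{"hand":0.62,"dx":-252,"dy":0,"dz":-64,"yaw":-0.21},{"hand":0.62,"dx":-280,"dy":10,"dz":-72,"yaw":-0.24},{"hand":0.62,"dx":-299,"dy":30,"dz":-76,"yaw":-0.24},{"hand":0.62,"dx":-299,"dy":60,"dz":-76,"yaw":-0.24},{"hand":0.62,"dx":-299,"dy":66,"dz":-76,"yaw":-0.24},{"hand":0.62,"dx":-299,"dy":66,"dz":-76,"yaw":-0.24}]'
python3 -m crank '[{"hand":0.62,"dx":0,"dy":0,"dz":0,"yaw":0},{"hand":0.62,"dx":0,"dy":0,"dz":0,"yaw":0}]'
python3 go.py .509 -.273 .033 1.73
python3 - <<'E'
from h import *
crop("scene",170,70,140,105,5,"pics/s24.png")
E
```

```text
clock: 38.55
position: [0.5064, -0.272, 0.1453]
tool_rot: [-1.567, -0.004, 1.731]
force: [0.1, 0.4, 0.4]
grip_width: 0.0392
clock: 38.72
position: [0.5084, -0.2726, 0.149]
tool_rot: [-1.572, 0.001, 1.731]
force: [0.5, 0.1, -0.3]
grip_width: 0.0391
t 38.72 pos [ 0.5084 -0.2726  0.149 ] psi 1.731 w 0.0391 F [ 0.5  0.1 -0.3] j7 1.62
dx -0.4 dy 116.0 dz -0.4 yaw 0.001 tilt 0.07
```

View pics/s24.png

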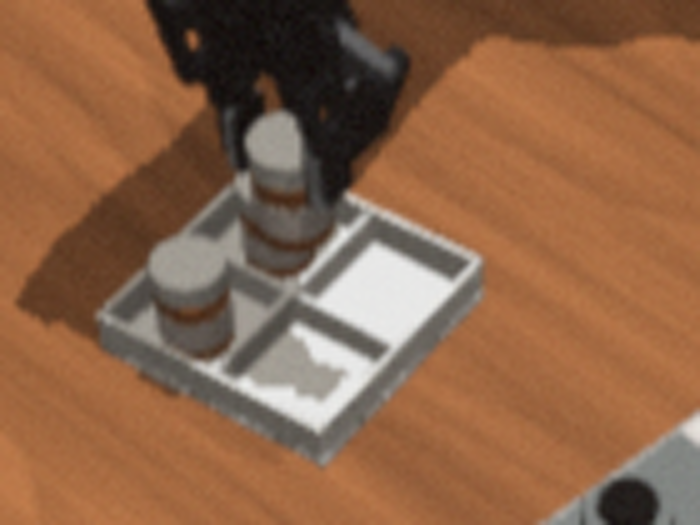

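```bash
python3 -m crank '[{"hand":0.62,"dx":0,"dy":25,"dz":0,"yaw":0},{"hand":0.62,"dx":0,"dy":50,"dz":0,"yaw":0},{"hand":0.62,"dx":0,"dy":75,"dz":0,"yaw":0},{"hand":0.62,"dx":0,"dy":92,"dz":0,"yaw":0},{"hand":0.62,"dx":0,"dy":102,"dz":0,"yaw":0},{"hand":0.62,"dx":0,"dy":108,"dz":0,"yaw":0},{"hand":0.62,"dx":0,"dy":112,"dz":0,"yaw":0},{"hand":0.62,"dx":0,"dy":114,"dz":0,"yaw":0},{"hand":0.62,"dx":0,"dy":116,"dz":0,"yaw":0},{"hand":0.62,"dx":0,"dy":117,"dz":0,"yaw":0},{"hand":0.62,"dx":0,"dy":117,"dz":0,"yaw":0}]'
python3 go.py .509 -.273 .032 1.73
```

```text
clock: 39.68
position: [0.5086, -0.2739, 0.033]
tool_rot: [-1.572, 0.002, 1.73]
force: [-6.9, 2.2, 22.4]
grip_width: 0.0386
t 39.68 pos [ 0.5086 -0.2739  0.033 ] psi 1.73 w 0.0386 F [-6.9  2.2 22.4] j7 1.49
dx 0.8 dy 1.0 dz -0.5 yaw -0.000 tilt 0.16
```

```bash
python3 -m crank '[{"hand":0.62,"dx":0,"dy":-0.8,"dz":0,"yaw":0},{"hand":0.6,"dx":0,"dy":-0.8,"dz":0,"yaw":0},{"hand":0.52,"dx":0,"dy":-0.8,"dz":0,"yaw":0},{"hand":0.45,"dx":0,"dy":-1,"dz":0,"yaw":0},{"hand":0.4,"dx":0,"dy":-1,"dz":0,"yaw":0},{"hand":0.38,"dx":0,"dy":-2,"dz":0,"yaw":0},{"hand":0.38,"dx":0,"dy":-5,"dz":0,"yaw":0},{"hand":0.38,"dx":0,"dy":-12,"dz":0,"yaw":0},{"hand":0.38,"dx":0,"dy":-32,"dz":0,"yaw":0},{"hand":0.38,"dx":0,"dy":-65,"dz":0,"yaw":0},{"hand":0.38,"dx":0,"dy":-100,"dz":0,"yaw":0},{"hand":0.4,"dx":0,"dy":-135,"dz":0,"yaw":0}]'
python3 -m crank '[{"hand":0.5,"dx":0,"dy":-10,"dz":0,"yaw":0},{"hand":0.7,"dx":0,"dy":-10,"dz":0,"yaw":0},{"hand":0.8,"dx":0,"dy":-10,"dz":0,"yaw":0}]'
python3 - <<'E'
from h import *
im=bot.grab_frame("scene")[:,:,::-1]
crop("scene",170,70,140,105,5,"pics/s25.png",im);crop("scene",260,140,80,70,8,"pics/s25b.png",im)
im=bot.grab_frame("top")[:,:,::-1];cv2.imwrite("pics/t25.png",im);crop("top",280,235,60,60,10,"pics/t25b.png",im)
E
```

```text
clock: 40.68
position: [0.5074, -0.2729, 0.1677]
tool_rot: [-1.571, -0.001, 1.731]
force: [-0.2, -0.8, 0.5]
grip_width: 0.0512
clock: 40.93
position: [0.5076, -0.2736, 0.1762]
tool_rot: [-1.571, 0.001, 1.73]
force: [0.7, 0.0, -0.3]
grip_width: 0.0195
```

View pics/s25.png

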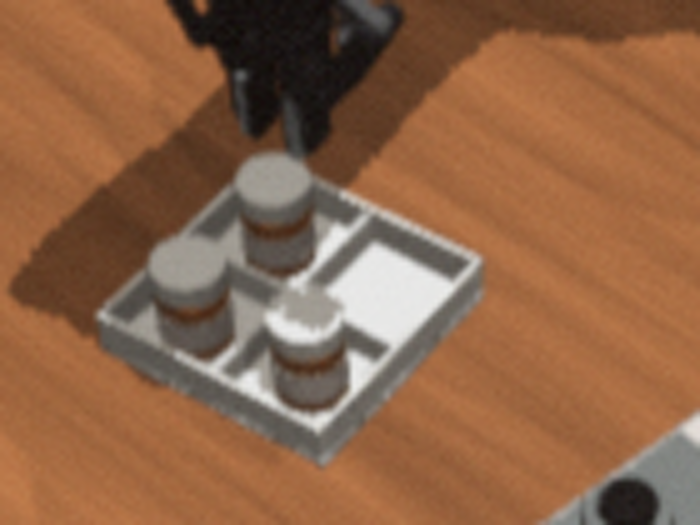

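View pics/s25b.png

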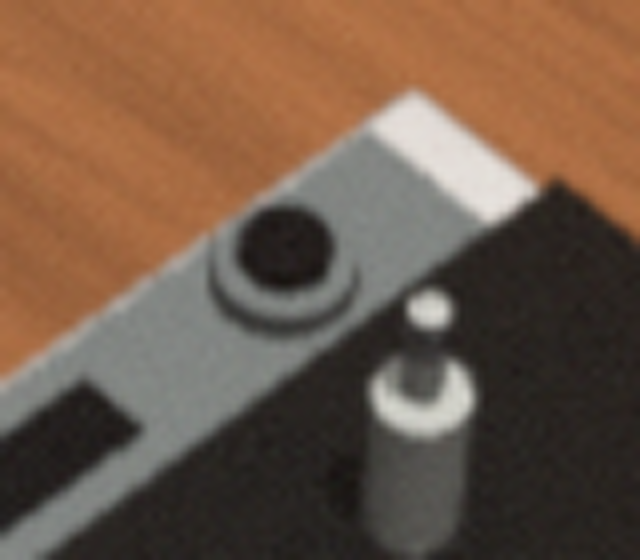

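View pics/t25.png

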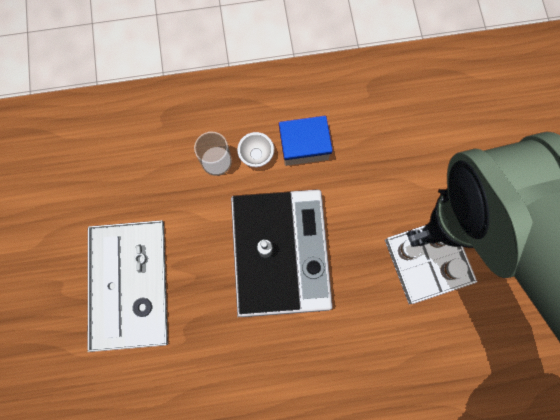

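View pics/t25b.png

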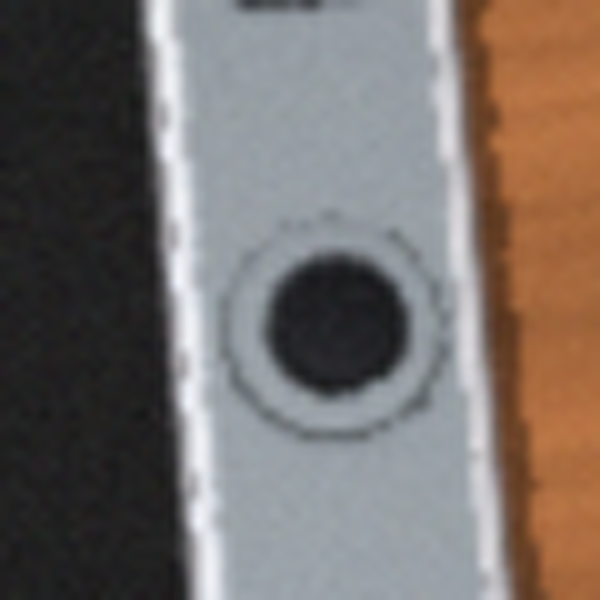

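All three jars stand in separate compartments. The button cap is at scene crop (286,247) and top crop (339,324), so I'll triangulate it.

```bash
python3 - <<'E'
from fit import *
a=px(286,247,8,260,140);b=px(339,324,10,280,235)
P=[K(n)@np.c_[cv2.Rodrigues(I[n]['rvec'])[0],I[n]['tvec']] for n in("scene","top")]
X=cv2.triangulatePoints(P[0],P[1],a,b)[:,0];print(X[:3]/X[3])
for z in(.065,.075,.08):print(z,ray("scene",*a,z),ray("top",*b,z))
E
python3 go.py .495 -.068 .15 1.73
```

```text
[ 0.49684106 -0.0665096   0.07216471]
0.065 [ 0.49220647 -0.07009152  0.065     ] [ 0.49769327 -0.06732242  0.065     ]
0.075 [ 0.49852929 -0.06479197  0.075     ] [ 0.49670205 -0.06650996  0.075     ]
0.08 [ 0.5016907  -0.06214219  0.08      ] [ 0.49620645 -0.06610374  0.08      ]
t 41.03 pos [ 0.5071 -0.2733  0.1749] psi 1.73 w 0.0172 F [ 0.2 -0.3  1.2] j7 1.64
dx 204.6 dy 25.0 dz -20.6 yaw -0.000 tilt 0.08
```

```bash
python3 -m crank '[{"hand":1,"dx":35,"dy":0,"dz":-3,"yaw":0},{"hand":1,"dx":70,"dy":0,"dz":-6,"yaw":0},{"hand":1,"dx":105,"dy":0,"dz":-10,"yaw":0},{"hand":1,"dx":140,"dy":0,"dz":-15,"yaw":0},{"hand":1,"dx":175,"dy":0,"dz":-20,"yaw":0},{"hand":1,"dx":200,"dy":10,"dz":-22,"yaw":0},{"hand":1,"dx":206,"dy":40,"dz":-22,"yaw":0},{"hand":1,"dx":206,"dy":75,"dz":-22,"yaw":0},{"hand":1,"dx":206,"dy":75,"dz":-22,"yaw":0},{"hand":1,"dx":206,"dy":75,"dz":-22,"yaw":0}]' 40
python3 go.py .497 -.0668 .08 1.73
python3 - <<'E'
from h import *
crop("scene",240,120,140,105,5,"pics/s26.png")
E
```

```text
clock: 41.87
position: [0.4956, -0.0659, 0.0998]
tool_rot: [-1.567, -0.002, 1.731]
force: [0.4, 0.2, 1.0]
grip_width: 0.0002
t 41.87 pos [ 0.4956 -0.0659  0.0998] psi 1.731 w 0.0002 F [0.4 0.2 1. ] j7 1.14
dx -1.1 dy 19.7 dz -1.3 yaw 0.001 tilt 0.24
```

View pics/s26.png

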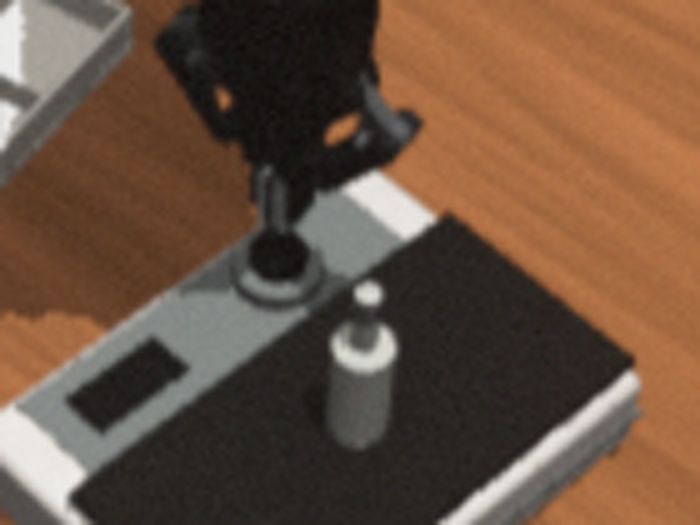

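Fingers are above the cap. Lowering to find contact.

```bash
python3 -m crank '[{"hand":1,"dx":-1,"dy":8,"dz":-1,"yaw":0},{"hand":1,"dx":-1,"dy":15,"dz":-1,"yaw":0},{"hand":1,"dx":-1,"dy":20,"dz":-1,"yaw":0},{"hand":1,"dx":-1,"dy":23,"dz":-1,"yaw":0},{"hand":1,"dx":-1,"dy":23,"dz":-1,"yaw":0},{"hand":1,"dx":-1,"dy":23,"dz":-1,"yaw":0}]'
python3 -m crank '[{"hand":1,"dx":0,"dy":1,"dz":0,"yaw":0},{"hand":1,"dx":0,"dy":2,"dz":0,"yaw":0},{"hand":1,"dx":0,"dy":2,"dz":0,"yaw":0}]'
python3 -m crank '[{"hand":1,"dx":0,"dy":1,"dz":0,"yaw":0},{"hand":1,"dx":0,"dy":2,"dz":0,"yaw":0},{"hand":1,"dx":0,"dy":2,"dz":0,"yaw":0}]'
```

```text
clock: 42.42
position: [0.4979, -0.0673, 0.0779]
tool_rot: [-1.571, -0.0, 1.73]
force: [-0.2, 0.7, 0.3]
grip_width: 0.0001
clock: 42.67
position: [0.4981, -0.0673, 0.0759]
tool_rot: [-1.571, 0.0, 1.73]
force: [0.5, -0.3, 1.7]
grip_width: -0.0
clock: 42.92
position: [0.4981, -0.0673, 0.0738]
tool_rot: [-1.571, -0.0, 1.73]
force: [1.2, -0.6, 4.1]
grip_width: -0.0002
```

```bash
python3 -m crank '[{"hand":1,"dx":0,"dy":1,"dz":0,"yaw":0},{"hand":1,"dx":0,"dy":2,"dz":0,"yaw":0},{"hand":1,"dx":0,"dy":2,"dz":0,"yaw":0}]'
python3 -m crank '[{"hand":1,"dx":0,"dy":1,"dz":0,"yaw":0},{"hand":1,"dx":0,"dy":1.5,"dz":0,"yaw":0},{"hand":1,"dx":0,"dy":1.5,"dz":0,"yaw":0},{"hand":1,"dx":0,"dy":1.5,"dz":0,"yaw":0}]'
```

```text
clock: 43.17
position: [0.4981, -0.0673, 0.0717]
tool_rot: [-1.571, -0.0, 1.73]
force: [2.2, -0.1, 5.3]
grip_width: 0.0003
clock: 43.5
position: [0.4982, -0.0673, 0.0708]
tool_rot: [-1.571, 0.001, 1.73]
force: [-2.9, -0.5, 19.3]
grip_width: -0.0002
```

Force has jumped to 19 N, so the button is on its stop. Hold, then release and retreat well clear.

```bash
python3 -m crank '[{"hand":1,"dx":0,"dy":0,"dz":0,"yaw":0},{"hand":1,"dx":0,"dy":0,"dz":0,"yaw":0},{"hand":1,"dx":0,"dy":-5,"dz":0,"yaw":0},{"hand":1,"dx":0,"dy":-15,"dz":0,"yaw":0},{"hand":1,"dx":0,"dy":-40,"dz":0,"yaw":0},{"hand":1,"dx":0,"dy":-75,"dz":0,"yaw":0},{"hand":1,"dx":0,"dy":-110,"dz":0,"yaw":0},{"hand":1,"dx":0,"dy":-145,"dz":0,"yaw":0},{"hand":1,"dx":0,"dy":-150,"dz":0,"yaw":0},{"hand":1,"dx":0,"dy":-150,"dz":0,"yaw":0},{"hand":1,"dx":0,"dy":-150,"dz":0,"yaw":0},{"hand":1,"dx":0,"dy":-150,"dz":0,"yaw":0}]'
python3 - <<'E'
from h import *
cv2.imwrite("pics/s27.png",bot.grab_frame("scene")[:,:,::-1]);cv2.imwrite("pics/t27.png",bot.grab_frame("top")[:,:,::-1])
E
```

```text
clock: 44.5
position: [0.4972, -0.0674, 0.2193]
tool_rot: [-1.569, -0.0, 1.73]
force: [0.8, -0.2, 0.6]
grip_width: 0.0004
```

View pics/s27.png

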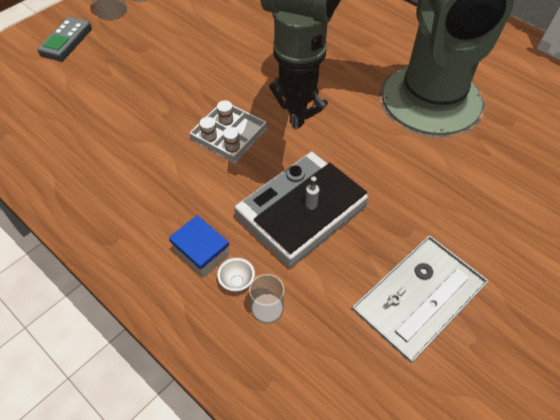

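View pics/t27.png

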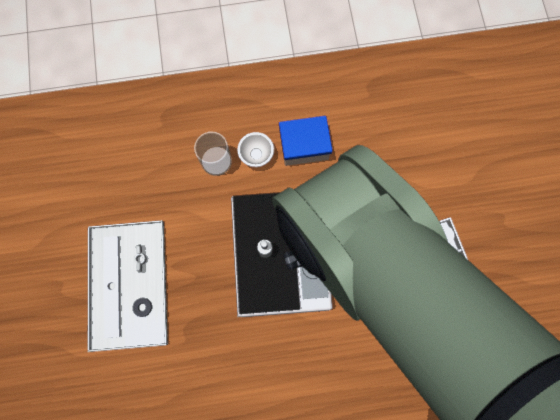

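Three jars stand in the tray, the parts lie flat, and the bystanders are unmoved. Handing in.

```bash
python3 -c "
from workcell import bot
print(bot.job_done())"
```

```text
the job is handed in; nothing more can be done
None
```

I finished the whole job and handed it in at about 44.6 s of the 210 s allowed; no verdict was reported.

- **Hold-down:** I took off the wing nut, then the washer, then the clamp bar. Each was laid flat on the steel tray floor before I lifted the next, and the pictures show them side by side, none on another.
- **Jars:** Three jars were present. Each was carried upright and now stands in its own compartment of the divided tray.
- **Button:** I pressed it until the force rose from about 5 N to 19 N, over about 5.7 mm of travel, so it reached its stop, then let go. I had no direct reading of the button; that it sprang back rests on the last scene picture and the tool being well clear of it.
- **Last pictures:** Neither tray had been knocked aside, and the beaker, tip box and mortar had not visibly moved. The gripper was empty and touching nothing. The arm hid most of the divided tray in the top view, so the jars' final state was confirmed only from the scene camera.

No check failed or disagreed beyond the 2–5 mm differences between the two cameras.

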